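# Roll the plaster jacket onto its back and chock it

### The job

The small plaster jacket stands on end with its open window facing sideways. Push on the plaster of its window side to roll it over its rounded heel onto its back, so that the fossil in the window faces straight up, then slide the wooden wedge along the bench, thin end first and square to the jacket, in under the middle of the rounded heel until it is snug. Push only, with steady fingertips: do not knock the jacket over with a blow, shove it across the bench, lift anything or touch the fossil, and leave the brush, blower bulb, jar and loose scute where they are.

Things in the scene. Friction and masses are not known exactly. Their poses are not given: they have to be found in the camera images.
- jacket: Off-white plaster field jacket, a lumpy block 90 mm deep (x), 112 wide (y), 108 tall (z), 0.7 to 1 kg, standing on end. Origin: middle of its foot, on the bench. x points from the window side (flat, at x = -45) to the back (flat, at x = +45). Tipped over, it lies on its back, 90 mm high: x then points straight down and z level, the way it rolled.
- fossil: Tan bony plates in brown matrix, fixed in the jacket's window, not to be touched. Same origin and axes as the jacket. The rounded window spans about y -30 to +30 mm and z 26 to 80 mm; the fossil lies 7 mm behind the plaster face. The plaster rim is 28 mm wide above the window, about 24 at the sides, 26 below.
- jacket_center (a point): Middle of the jacket, half-way up (54 mm above its foot). The roll takes it about 80 mm along.
- jacket_rim (a point): On the plaster of the window side, mid-width, 14 mm below the top (jacket x = -45, z = 94 mm): a good place to push. 1 to 4 N here, towards jacket +x, rolls the jacket on its heel without slipping (bench friction 0.5 to 0.7); past a tilt of some 45 degrees it rolls on by itself and settles on its back.
- jacket_heel (a point): Where the heel runs into the back, mid-width (jacket x = +45, z = 44 mm). The heel is the rounded bottom back edge, a quarter circle of radius 44 mm about the line x = +1, z = 44 mm. Once the jacket lies on its back, this point is on the bench, 44 mm in from the foot face, and the gap for the wedge tapers to nothing here.
- wedge: Loose plain wooden wedge lying on the bench, 90 mm long (x), 60 wide, 32 high at the thick end, 2 at the thin end, 65 g. Origin: middle of its underside; x points to the thin end. It starts before the jacket's window side, thin end towards it. Pushed home, its thin end stops 13 mm short of jacket_heel, 31 mm in under the foot face.
- wedge_nose (a point): Middle of the wedge's thin end, 1 mm above the bench.
- wedge_tail (a point): Middle of the upright face of the wedge's thick end, 16 mm above the bench.
- brush: Bystander: flat brush with a wooden handle, 170 mm long, 42 mm wide, 20 mm high, lying along its x. Origin: underside, mid-length.
- blower_mid (a point): Bystander: crimson rubber blower bulb, 62 mm wide, 105 mm tall, nozzle up. This point: on its axis, 30 mm above the bench.
- jar_mid (a point): Bystander: translucent jar with a red lid, 54 mm wide, 65 mm tall. This point: on its axis, 30 mm above the bench.
- scute: Bystander: loose tan bone plate (scute), 46 mm wide, 13 mm high. Origin: middle of its underside.
Not all that is in view belongs to the job. Of the things shaped like the wedge, the wooden one is meant.

How it is judged:
By the outcome, as a careful person would: the job done as asked, in the order asked, and still so for the second after the job is handed in, with the robot touching nothing.
It also fails if it takes over 43 s, if anything falls off the work surface, if the arm or the gripper's body presses on something with over 40 N, if the wrist force passes 120 N, or if a joint passes its speed limit or range.

### The arm

A 6-joint arm with a two-finger parallel gripper is mounted at the origin on the work surface. World frame = base frame: x ahead of the robot, y to its left, z up, the work surface at z = 0. Lengths are in m, angles in rad, forces in N, time in s.
With the tool pointing down it reaches from about 0.25 to 0.725 m from the base axis. Payload 4 kg.
Tool frame: the origin (TCP) lies at the centre of the arm's flange, where the gripper is bolted on; the fingertips stand 173 mm ahead of it and the grasp point (between the pads) lies 155 mm ahead of it; x points along the fingers, z is the direction in which the jaws open and shut, and the axes are right-handed (so a half turn about x gives the same grasp; the last joint's range is limited). The gripper opens to 85 mm and grips with 20 to 120 N. Pads are 22 mm wide; open, the fingers measure 114 mm over their backs; the gripper's body (76 mm by 85 mm) begins 54 mm behind the grasp point. The pads swing forward as they close: fully open they stand 13 mm farther back than shut.
Start: joints at [1.197, 0.241, 0.005, 1.335, 0, 1.571], TCP at [0.183, 0.465, 0.405] pointing down, gripper open.
Joint ranges: [-2.72, 2.72], [-1.05, 1.87], [-1.09, 1.28], [-1.99, 2.15], [-1.42, 1.44], [-3.14, 3.14]. Speed limits (rad/s): [2.79, 2.79, 3.14, 3.14, 3.14, 3.14].

### API

Orientations are given as a unit quaternion [x, y, z, w].
In Python, from workcell import bot gives the robot as it stands.
- The arm moves only by the tool arm_command, never from a script. Its argument "moves" is one flat list of numbers, 7 for each row, row after row: the shift along the tool's x, y, z in m, then the turn, a rotation vector about the tool's x, y, z in rad, then the closure, from -1 (fully open) to 1 (shut). A call has 1 to 20 rows; each row shifts and turns the pose as measured when the row begins, along the tool's axes as they then stand; what a row does not reach is not made up. A row lasts 1/12 s, in which the tool goes at most 41.7 mm and 7.16 degrees, less where a joint would pass 70% of its speed; a pose out of reach is approached as far as the arm can. A call with a gripper value outside its range is refused whole. The fingers move at their own pace and stop on an object; the grip force is fixed at half the most. Time passes only in rows, so rows that do not move let the fingers close. It gives the time, the measured TCP pose, the force and the opening at its end, in the units of the state.
- bot.get_obs(): the state, without advancing time (a new reading comes with each control period).
- bot.camera(name): name is "scene" or "top" or "wrist"; returns the picture (400x640x3 uint8, red, green, blue); there is no depth.
- bot.get_calibration(name): a dict with "mtx" (3x3 intrinsics, pixels), "world_from_camera" (4x4, takes a point from camera to world coordinates); the wrist camera has in their place "mount" (4x4, takes a point from camera to tool coordinates, whose origin is the TCP and whose axes are the tool frame's). Camera axes: x right, y up, looking along -z (the intrinsics and any distortion apply to the point x, -y, -z); pixel columns grow to the right and rows downward; lengths in m; the calibration is good to about 2 mm. A picture is of the moment at which its call begins: read the wrist's pose just before it. get_calibration takes no time and is no camera call.
- bot.job_done(): hands the job in, once; it reports no verdict.
The state is a dict: "clock": time; "joint_pos": joint angles; "joint_vel": joint speeds; "tau": joint torques, N m; "eef_pos": TCP position; "tool_rot": TCP orientation; "ft_force": force on the tool from outside, world axes, zero at the start; "ft_torque": the same for the moment, N m; "grip_width": finger opening in m.
Only numpy, scipy, OpenCV 4.12 (cv2) and the standard library are available. Lean on these libraries where they do the work, as an engineer would, in place of code of your own. Each camera call takes 0.05 s, during which the arm holds its last target.

## Working session

There is one attempt and no reset: what is moved stays moved. The work goes in short steps, Python scripts to look and compute and a tool call to move; the robot and the scene stay as the last step left them, time stands still between calls to the robot, and variables do not carry over. Pictures are saved under pics/ and viewed, and the job is handed in when it is done.

Besides the shell and the picture viewer there is one more tool, called after "Emit:" as name(argument=value, ...) on one line, values as JSON. arm_command: Moves the arm, as the interface text tells. Its arguments: {"type":"object","properties":{"moves":{"type":"array"}},"required":["moves"]}

```bash
ls; mkdir -p pics; python3 - <<'E'
from workcell import bot
import cv2, numpy as np
np.set_printoptions(precision=4,suppress=True)
print(bot.get_obs())
for n in ["scene","top","wrist"]:
    im=bot.camera(n); cv2.imwrite(f"pics/{n}0.png",im[:,:,::-1]); print(n,bot.get_calibration(n))
E
```

```text
pics
{'clock': 0.0, 'joint_pos': array([ 1.197 ,  0.2414,  0.0037,  1.3352, -0.    ,  1.5708]), 'joint_vel': array([-0.0006,  0.0022, -0.001 ,  0.0012,  0.0014,  0.0019]), 'tau': array([ -0.0005, -37.2317,  25.2409,   0.0171,  -0.    ,  -0.    ]), 'eef_pos': array([0.1825, 0.4652, 0.4038]), 'tool_rot': array([-0.3988,  0.5848,  0.398 ,  0.5836]), 'ft_force': array([ 0.1671,  0.3598, -0.4962]), 'ft_torque': array([ 0.0013, -0.0436, -0.0377]), 'grip_width': 0.08542119202783788}
scene {'mtx': array([[430.274 ,   0.    , 318.0724],
       [  0.    , 430.274 , 194.6676],
       [  0.    ,   0.    ,   1.    ]]), 'world_from_camera': array([[ 0.0989, -0.7882,  0.6074,  1.1249],
       [ 0.9951,  0.0828, -0.0546, -0.0985],
       [-0.0073,  0.6098,  0.7925,  0.8591],
       [ 0.    ,  0.    ,  0.    ,  1.    ]])}
top {'mtx': array([[447.654 ,   0.    , 326.167 ],
       [  0.    , 447.654 , 203.4326],
       [  0.    ,   0.    ,   1.    ]]), 'world_from_camera': array([[-0.0015,  0.9914, -0.1306,  0.3984],
       [-1.    , -0.0028, -0.0095, -0.0505],
       [-0.0098,  0.1305,  0.9914,  1.0117],
       [ 0.    ,  0.    ,  0.    ,  1.    ]])}
wrist {'mtx': array([[310.2382,   0.    , 318.5059],
       [  0.    , 310.2382, 201.2809],
       [  0.    ,   0.    ,   1.    ]]), 'mount': array([[-0.0005,  0.3097, -0.9508,  0.0302],
       [-0.0003,  0.9508,  0.3097,  0.0791],
       [ 1.    ,  0.0004, -0.0004,  0.0002],
       [ 0.    ,  0.    ,  0.    ,  1.    ]])}
```

View pics/scene0.png

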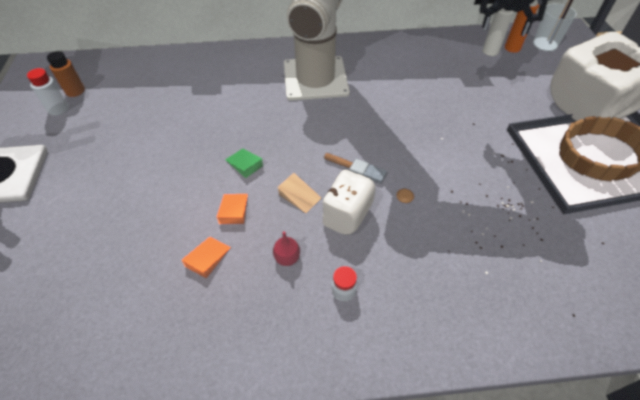

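View pics/top0.png

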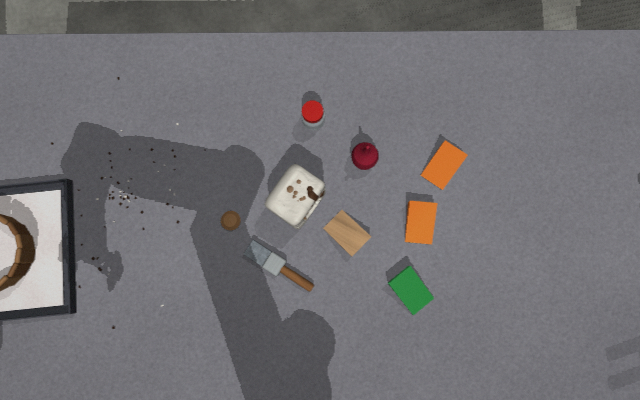

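View pics/wrist0.png

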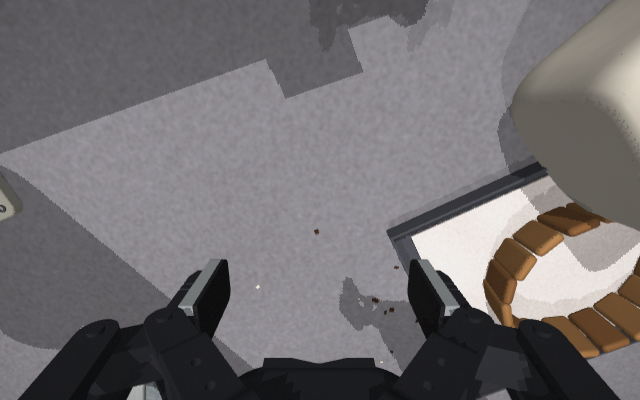

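```bash
python3 - <<'E'
import cv2
a=cv2.imread("pics/top0.png")[90:310,215:445]; b=cv2.imread("pics/scene0.png")[130:310,210:440]
cv2.imwrite("pics/c_top0.png",cv2.resize(a,None,fx=3.4,fy=2.7*3.4/2.7*0.8,interpolation=cv2.INTER_CUBIC) if 0 else cv2.resize(a,None,fx=2.7,fy=2.7,interpolation=cv2.INTER_CUBIC))
cv2.imwrite("pics/c_sc0.png",cv2.resize(b,None,fx=3.3,fy=3.3,interpolation=cv2.INTER_CUBIC))
E
```

```text
(no output)
```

View pics/c_top0.png

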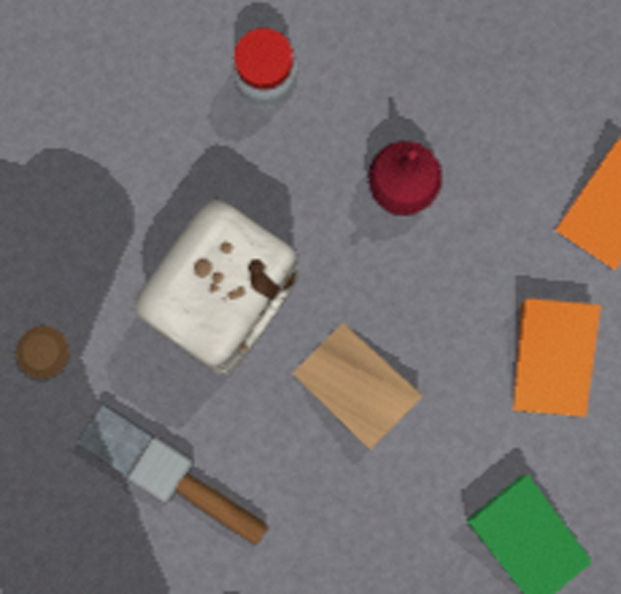

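View pics/c_sc0.png

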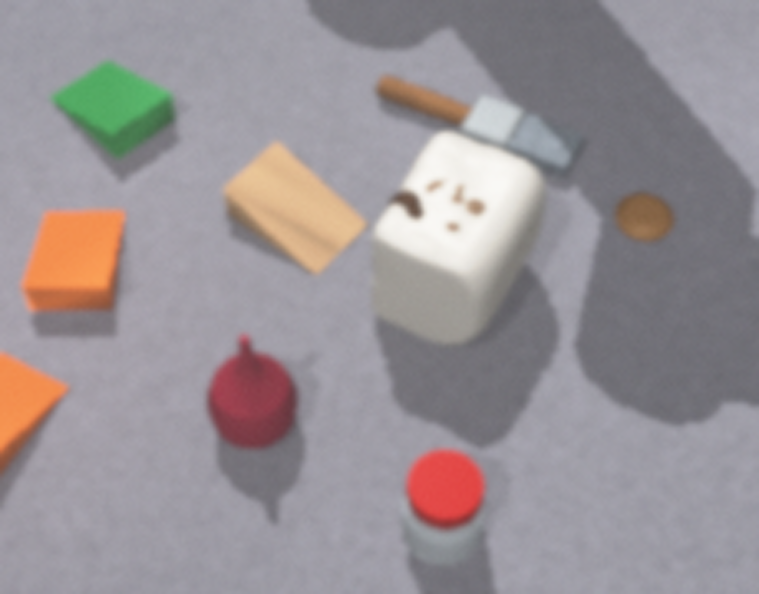

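```bash
cat > h.py <<'E'
import cv2, numpy as np
from workcell import bot
np.set_printoptions(precision=4,suppress=True)
def ray(cal,uv,T=None):
    T=cal["world_from_camera"] if T is None else T
    K=cal["mtx"]; d=np.array([(uv[0]-K[0,2])/K[0,0],-(uv[1]-K[1,2])/K[1,1],-1.])
    return T[:3,3],T[:3,:3]@d
def cast(name,uv,z,T=None):
    o,d=ray(bot.get_calibration(name),uv,T); return o+d*(z-o[2])/d[2]
def proj(name,p,T=None):
    c=bot.get_calibration(name); T=c["world_from_camera"] if T is None else T
    q=T[:3,:3].T@(np.array(p)-T[:3,3]); K=c["mtx"]
    return np.array([K[0,0]*q[0]/-q[2]+K[0,2],K[1,1]*-q[1]/-q[2]+K[1,2]])
def mask(im,lo,hi,roi):
    h=cv2.cvtColor(im,cv2.COLOR_BGR2HSV); m=cv2.inRange(h,lo,hi); r=np.zeros_like(m); x0,y0,x1,y1=roi; r[y0:y1,x0:x1]=m[y0:y1,x0:x1]
    r=cv2.morphologyEx(r,cv2.MORPH_CLOSE,np.ones((3,3)))
    cs=cv2.findContours(r,cv2.RETR_EXTERNAL,cv2.CHAIN_APPROX_NONE)[0]
    return r,max(cs,key=cv2.contourArea)
E
python3 - <<'E'
from h import *
t=cv2.imread("pics/top0.png"); s=cv2.imread("pics/scene0.png")
h=cv2.cvtColor(t,cv2.COLOR_BGR2HSV)
print(h[233,347],h[185,290],h[212,285],h[150,300],h[156,365],h[220,230], h[207,308],h[200,317])
# wedge
m,c=mask(t,(8,60,80),(22,200,255),(320,205,375,260))
q=cv2.approxPolyDP(c,5,True)[:,0]; print("wedge quad",q, cv2.contourArea(c))
r=cv2.boxPoints(cv2.minAreaRect(c)); print(r)
for p in q: print(p,cast("top",p,0.002)[:2],cast("top",p,0.032)[:2])
m,c=mask(t,(15,5,130),(40,80,255),(255,155,335,235))
r=cv2.minAreaRect(c); b=cv2.boxPoints(r); print("jacket",r,b)
for p in b: print(cast("top",p,0.108)[:2])
v=t.copy(); cv2.drawContours(v,[c],-1,(0,0,255),1); cv2.imwrite("pics/jm.png",cv2.resize(v[140:250,245:385],None,fx=5,fy=5))
for n,uv,z in [("jar",(312,110),.065),("blow",(364.5,158),.05),("scute",(230,220),.01)]: print(n,cast("top",uv,z)[:2])
for n,uv in [("br",(258,248)),("br",(310,288))]: print(n,cast("top",uv,.01)[:2])
E
```

```text
[ 16 105 172] [ 19  30 177] [ 23  20 205] [120  11  89] [176 186 122] [ 15 125 106] [ 21  19 187] [ 18  33 156]
wedge quad [[341 210]
 [323 228]
 [352 255]
 [370 236]] 1063.0
[[323.  228. ]
 [342.5 208.5]
 [370.5 236.5]
 [351.  256. ]]
[341 210] [ 0.5163 -0.0745] [ 0.5128 -0.0737]
[323 228] [ 0.4754 -0.0336] [ 0.4732 -0.0341]
[352 255] [ 0.4147 -0.0985] [ 0.4143 -0.0971]
[370 236] [ 0.4572 -0.1394] [ 0.4554 -0.1367]
jacket ((296.3255310058594, 195.6778564453125), (44.56621551513672, 53.168155670166016), 34.99201965332031) [[262.8255 204.6779]
 [293.3155 161.1208]
 [329.8255 186.6779]
 [299.3356 230.2349]]
[0.5152 0.0873]
[0.6057 0.0258]
[ 0.552  -0.0494]
[0.4629 0.0125]
jar [ 0.73   -0.0106]
blow [ 0.6254 -0.1255]
scute [0.4933 0.1756]
br [0.4305 0.1114]
br [ 0.3425 -0.005 ]
```

View pics/jm.png

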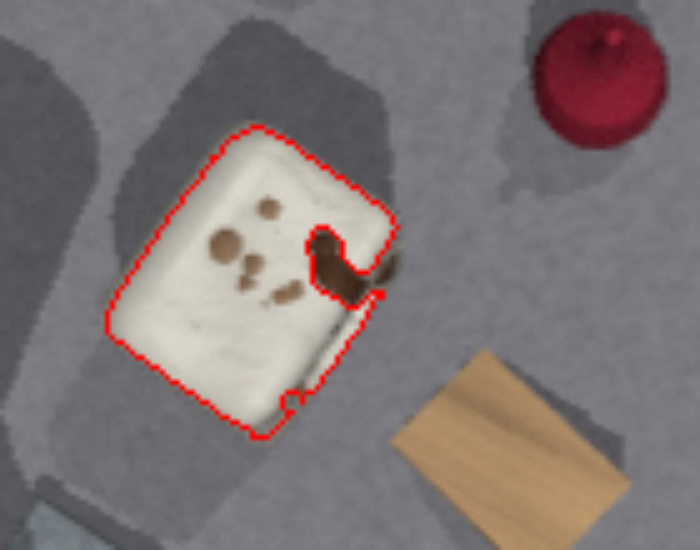

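```bash
cat >> h.py <<'E'
from scipy.spatial.transform import Rotation as R
YAW=np.deg2rad(55.); O=np.array([.534,.019])
def plan(target_xy,tz,yaw=YAW):
    """TCP target, tool x down, tool z along +-jacket y; prints shift in current tool axes and rotvec in tool axes"""
    o=bot.get_obs(); Rc=R.from_quat(o["tool_rot"])
    best=None
    for s in (1,-1):
        z=s*np.array([-np.sin(yaw),np.cos(yaw),0]); x=np.array([0,0,-1.]); Rt=np.column_stack([x,np.cross(z,x),z])
        rv=(Rc.inv()*R.from_matrix(Rt)).as_rotvec()
        if best is None or np.linalg.norm(rv)<np.linalg.norm(best[0]): best=(rv,s)
    d=np.array([*target_xy,tz])-o["eef_pos"]
    print("pos",o["eef_pos"],"clock",o["clock"],"F",o["ft_force"],"w",o["grip_width"],"q",o["joint_pos"])
    print("tool axes (cols)\n",Rc.as_matrix()); print("shift tool",Rc.inv().apply(d),"rotvec",best[0],"deg",np.rad2deg(best[0]),"sign",best[1])
def J(x,y=0,z=None):
    c,s=np.cos(YAW),np.sin(YAW); p=O+np.array([c*x-s*y,s*x+c*y]); return p
def toJ(p):
    c,s=np.cos(YAW),np.sin(YAW); d=np.array(p[:2])-O; return np.array([c*d[0]+s*d[1],-s*d[0]+c*d[1]])
E
python3 - <<'E'
from h import *
plan(J(-.105),.34)
E
```

```text
pos [0.1825 0.4653 0.404 ] clock 0.15 F [-0.5558  0.0068 -0.0333] w 0.0855753638450448 q [1.197  0.2413 0.004  1.3352 0.     1.5708]
tool axes (cols)
 [[-0.0006 -0.931   0.3651]
 [-0.0016  0.3651  0.931 ]
 [-1.      0.     -0.0017]]
shift tool [ 0.0646 -0.4655 -0.3891] rotvec [-1.3337 -0.0014 -0.0011] deg [-76.4157  -0.0815  -0.0654] sign 1
```

```bash
cat >> h.py <<'E'
from scipy.linalg import logm
def twist(target_xy,tz,n,s=-1,yaw=YAW):
    o=bot.get_obs(); A=np.eye(4); A[:3,:3]=R.from_quat(o["tool_rot"]).as_matrix(); A[:3,3]=o["eef_pos"]
    z=s*np.array([-np.sin(yaw),np.cos(yaw),0]); x=np.array([0,0,-1.]); B=np.eye(4); B[:3,:3]=np.column_stack([x,np.cross(z,x),z]); B[:3,3]=[*target_xy,tz]
    L=np.real(logm(np.linalg.inv(A)@B))/n
    print("clock",o["clock"],"pos",o["eef_pos"],"J",toJ(o["eef_pos"]),"F",o["ft_force"],"w",o["grip_width"])
    print("per row:",L[:3,3],[L[2,1],L[0,2],L[1,0]])
    M=np.eye(4)
    from scipy.linalg import expm
    print("mid",(A@expm(L*n/2))[:3,3])
E
python3 - <<'E'
from h import *
twist(J(-.105),.34,20)
E
```

```text
clock 0.15 pos [0.1825 0.4653 0.404 ] J [0.164  0.5439] F [-0.5558  0.0068 -0.0333] w 0.0855753638450448
per row: [ 0.0032 -0.0342  0.0072] [np.float64(0.09039431779058242), np.float64(-6.092265868758312e-05), np.float64(7.585683711686453e-05)]
mid [0.4573 0.2698 0.372 ]
```

Emit:
arm_command(moves=[0.003,-0.034,0.007,0.09,0,0,0.1,0.003,-0.034,0.007,0.09,0,0,0.1,0.003,-0.034,0.007,0.09,0,0,0.1,0.003,-0.034,0.007,0.09,0,0,0.1,0.003,-0.034,0.007,0.09,0,0,0.1,0.003,-0.034,0.007,0.09,0,0,0.1,0.003,-0.034,0.007,0.09,0,0,0.1,0.003,-0.034,0.007,0.09,0,0,0.1,0.003,-0.034,0.007,0.09,0,0,0.1,0.003,-0.034,0.007,0.09,0,0,0.1,0.003,-0.034,0.007,0.09,0,0,0.1,0.003,-0.034,0.007,0.09,0,0,0.1,0.003,-0.034,0.007,0.09,0,0,0.1,0.003,-0.034,0.007,0.09,0,0,0.1,0.003,-0.034,0.007,0.09,0,0,0.1,0.003,-0.034,0.007,0.09,0,0,0.1,0.003,-0.034,0.007,0.09,0,0,0.1,0.003,-0.034,0.007,0.09,0,0,0.1,0.003,-0.034,0.007,0.09,0,0,0.1,0.003,-0.034,0.007,0.09,0,0,0.1])

```text
clock: 1.82
eef_pos: [0.4899, -0.0729, 0.3323]
tool_rot: [0.232, 0.669, -0.236, 0.665]
ft_force: [1.2, -0.0, -0.3]
grip_width: 0.0383
```

```bash
python3 - <<'E'
from h import *
twist(J(-.105),.34,5)
im=bot.camera("wrist"); cv2.imwrite("pics/w1.png",im[:,:,::-1])
E
```

```text
clock 1.8167 pos [ 0.4899 -0.0729  0.3323] J [-0.1005 -0.0166] F [ 1.151  -0.0441 -0.3045] w 0.03834454447116167
per row: [-0.0015 -0.001  -0.0033] [np.float64(-0.012917906969539695), np.float64(-0.0008593415596261568), np.float64(0.001336511495426241)]
mid [ 0.4819 -0.0698  0.3362]
```

View pics/w1.png

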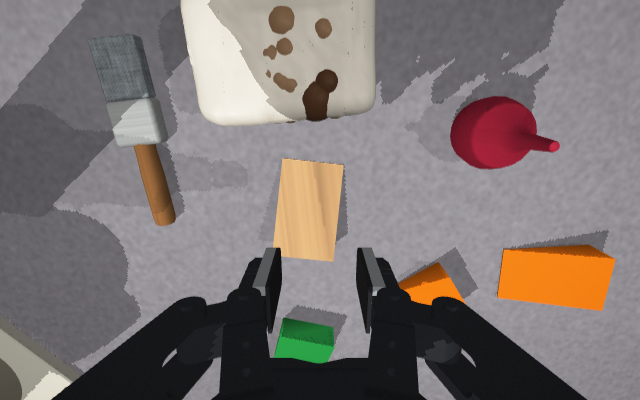

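Emit:
arm_command(moves=[-0.0015,-0.001,-0.003,-0.013,-0.001,0.001,0.1,-0.0015,-0.001,-0.003,-0.013,-0.001,0.001,0.1,-0.0015,-0.001,-0.003,-0.013,-0.001,0.001,0.1,-0.0015,-0.001,-0.003,-0.013,-0.001,0.001,0.1,-0.0015,-0.001,-0.003,-0.013,-0.001,0.001,0.1,0,0,0,0,0,0,0.1,0,0,0,0,0,0,0.1])

```text
clock: 2.45
eef_pos: [0.4704, -0.0707, 0.3395]
tool_rot: [0.21, 0.676, -0.215, 0.673]
ft_force: [-0.2, 0.8, -0.7]
grip_width: 0.0383
```

```bash
cat >> h.py <<'E'
def wT():
    o=bot.get_obs(); A=np.eye(4); A[:3,:3]=R.from_quat(o["tool_rot"]).as_matrix(); A[:3,3]=o["eef_pos"]
    return A@bot.get_calibration("wrist")["mount"]
E
python3 - <<'E'
from h import *
twist(J(-.105),.34,5)
T=wT(); np.save("T2.npy",T)
im=bot.camera("wrist"); cv2.imwrite("pics/w2.png",im[:,:,::-1])
t=cv2.imread("pics/w2.png")
m,c=mask(t,(8,60,80),(22,200,255),(230,130,380,270))
b=cv2.approxPolyDP(c,5,True)[:,0]; print("wedge",b)
for p in b: print(p,"z2",toJ(cast("wrist",p,.002,T)),"z32",toJ(cast("wrist",p,.032,T)))
v=t.copy(); cv2.drawContours(v,[c],-1,(0,0,255),1); cv2.imwrite("pics/w2m.png",v)
print("tip proj", [proj("wrist",[*J(x,0),.108],T) for x in(-.045,)])
E
```

```text
clock 2.45 pos [ 0.4704 -0.0707  0.3395] J [-0.1099  0.0006] F [-0.2116  0.84   -0.678 ] w 0.03825825612513323
per row: [-0.0001  0.001   0.0001] [np.float64(1.5158406154966779e-05), np.float64(-0.0004335037041484784), np.float64(0.0014182362245845793)]
mid [ 0.4721 -0.0689  0.3397]
wedge [[301 145]
 [285 239]
 [344 249]
 [360 155]]
[301 145] z2 [-0.0743  0.0184] z32 [-0.07    0.0166]
[285 239] z2 [-0.1757  0.0376] z32 [-0.1615  0.0339]
[344 249] z2 [-0.1877 -0.0268] z32 [-0.1724 -0.0241]
[360 155] z2 [-0.0842 -0.04  ] z32 [-0.0789 -0.036 ]
tip proj [array([320.0596, 122.2142])]
```

View pics/w2m.png

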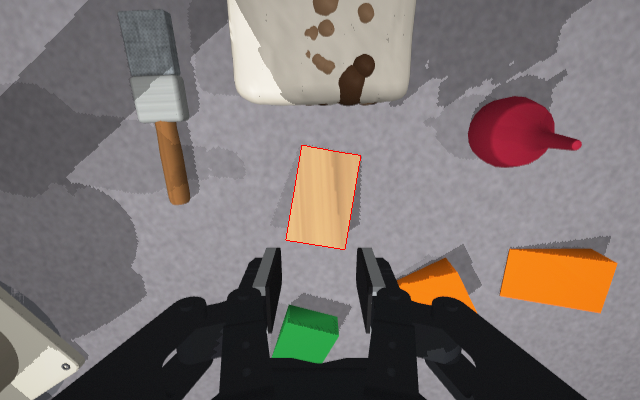

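```bash
python3 - <<'E'
from h import *
T=np.load("T2.npy")
for uv in [(250,103),(320,104),(400,103)]:
  print([toJ(cast("wrist",uv,z,T)) for z in (.108,.1,.09,.08)])
for uv in [(232,50),(414,50)]:
  print([toJ(cast("wrist",uv,z,T)) for z in (.108,.1,.09)])
# front edge in top view
t=cv2.imread("pics/top0.png")
for uv in [(329.8,186.7),(299.3,230.2),(314.5,208.5)]: print("top",[toJ(cast("top",uv,z)) for z in (.108,.09,.04,.0)])
for uv in [(262.8,204.7),(293.3,161.1)]: print("top back",[toJ(cast("top",uv,z)) for z in (.108,.09)])
E
```

```text
[array([-0.0335,  0.0432]), array([-0.0336,  0.0449]), array([-0.0337,  0.0471]), array([-0.0339,  0.0492])]
[array([-0.0341,  0.0001]), array([-0.0342,  0.    ]), array([-0.0344, -0.    ]), array([-0.0345, -0.    ])]
[array([-0.0335, -0.0493]), array([-0.0336, -0.0513]), array([-0.0337, -0.0538]), array([-0.0339, -0.0562])]
[array([-0.0038,  0.0517]), array([-0.0027,  0.0538]), array([-0.0014,  0.0563])]
[array([-0.0039, -0.055 ]), array([-0.0028, -0.0573]), array([-0.0015, -0.06  ])]
top [array([-0.0456, -0.0539]), array([-0.0439, -0.0564]), array([-0.039 , -0.0633]), array([-0.035 , -0.0688])]
top [array([-0.046 ,  0.0545]), array([-0.0442,  0.0541]), array([-0.0393,  0.0532]), array([-0.0354,  0.0525])]
top [array([-0.0458,  0.0008]), array([-0.044 , -0.0006]), array([-0.0391, -0.0045]), array([-0.0352, -0.0077])]
top back [array([0.0452, 0.0546]), array([0.0488, 0.0543])]
top back [array([ 0.0468, -0.0548]), array([ 0.0504, -0.0573])]
```

Emit:
arm_command(moves=[0.019,0.01,0,0,0,0.002,0.1,0.019,0.01,0,0,0,0.002,0.1,0.019,0.01,0,0,0,0.002,0.1,0.018,0.01,0,0,0,0.001,0.1,0,0,0,0,0,0,0.1,0,0,0,0,0,0,0.1])

```text
clock: 3.0
eef_pos: [0.4963, -0.0347, 0.264]
tool_rot: [0.212, 0.673, -0.21, 0.677]
ft_force: [-0.6, -0.2, -0.4]
grip_width: 0.0381
```

```bash
sed -i 's/O=np.array(\[.534,.019\])/O=np.array([.5405,.0266])/' h.py; python3 - <<'E'
from h import *
twist(J(-.066),.264,1)
im=bot.camera("scene"); cv2.imwrite("pics/s3.png",cv2.resize(im[130:310,210:440,::-1],None,fx=3.3,fy=3.3))
im=bot.camera("wrist"); cv2.imwrite("pics/w3.png",im[:,:,::-1])
E
```

```text
clock 3.0 pos [ 0.4963 -0.0347  0.264 ] J [-0.0756  0.0011] F [-0.6449 -0.1925 -0.4035] w 0.03807844801371878
per row: [0.     0.0096 0.0011] [np.float64(0.004772009324978954), np.float64(0.004233133570806907), np.float64(-0.003146978469990151)]
mid [ 0.4995 -0.0311  0.264 ]
```

View pics/s3.png

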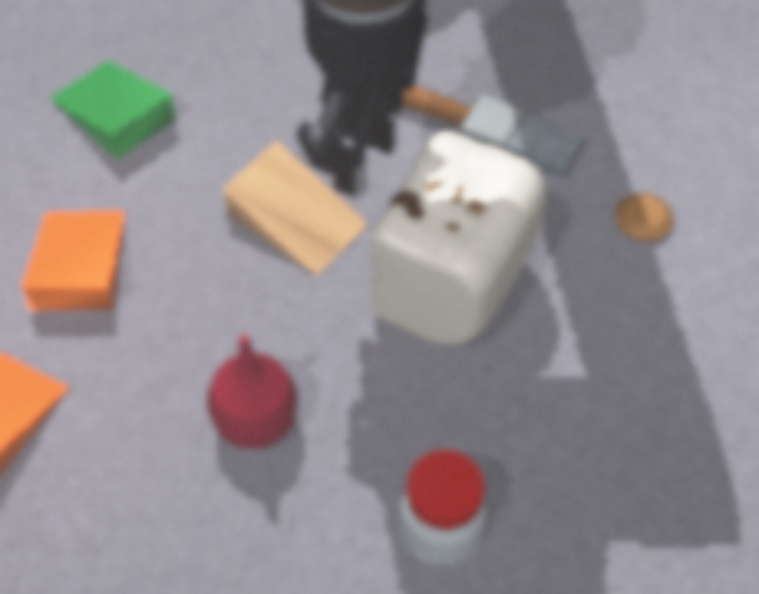

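View pics/w3.png

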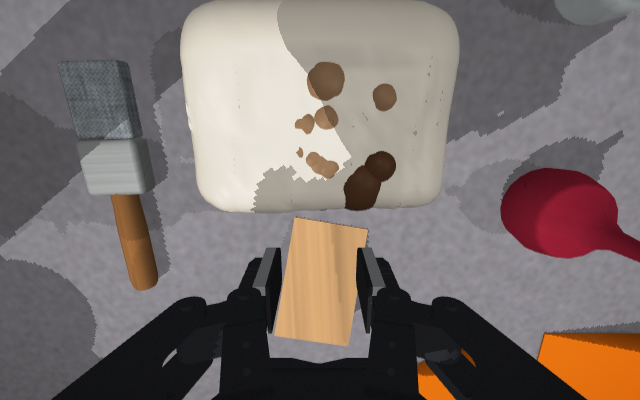

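Emit:
arm_command(moves=[0,0.0025,0,0.002,0.002,-0.001,0.1,0,0.0025,0,0.002,0.002,-0.001,0.1,0,0.0025,0,0,0,-0.001,0.1,0,0.0025,0,0,0,0,0.1,0,0.0025,0,0,0,0,0.1,0,0.0025,0,0,0,0,0.1,0,0.0025,0,0,0,0,0.1])

```text
clock: 3.68
eef_pos: [0.5082, -0.0214, 0.27]
tool_rot: [0.214, 0.671, -0.213, 0.677]
ft_force: [-0.1, 0.6, -0.4]
grip_width: 0.0385
```

```bash
cat >> h.py <<'E'
def st():
    o=bot.get_obs(); F=o["ft_force"]; c,s=np.cos(YAW),np.sin(YAW)
    print("t",round(o["clock"],2),"J",toJ(o["eef_pos"]),"z",o["eef_pos"][2],"FJx",c*F[0]+s*F[1],"FJy",-s*F[0]+c*F[1],"Fz",F[2])
E
python3 - <<'E'
from h import *
st()
E
```

```text
t 3.68 J [-0.0578 -0.0011] z 0.2699822021613139 FJx 0.4109535280624119 FJy 0.3996207808224082 Fz -0.4270136939750043
```

Emit:
arm_command(moves=[0.004,0.0015,0,0,0,0,0.1,0.004,0.0015,0,0,0,0,0.1,0.001,0.0015,0,0,0,0,0.1])

```text
clock: 3.93
eef_pos: [0.5111, -0.0177, 0.2608]
tool_rot: [0.214, 0.67, -0.214, 0.678]
ft_force: [-0.8, -0.9, 1.9]
grip_width: 0.0381
```

```bash
python3 - <<'E'
from h import *
st()
E
```

```text
t 3.93 J [-0.0531 -0.0013] z 0.2608128643893853 FJx -1.2045011219401331 FJy 0.19306157833517723 Fz 1.9206783907029836
```

Emit:
arm_command(moves=[-0.001,0.002,0,0,0,0,0.1,-0.001,0.002,0,0,0,0,0.1,-0.001,0.002,0,0,0,0,0.1,-0.001,0.002,0,0,0,0,0.1])

```text
clock: 4.27
eef_pos: [0.5156, -0.0111, 0.2638]
tool_rot: [0.213, 0.671, -0.215, 0.677]
ft_force: [-0.5, -0.3, -0.6]
grip_width: 0.0387
```

```bash
python3 - <<'E'
from h import *
st()
im=bot.camera("scene"); cv2.imwrite("pics/s4.png",cv2.resize(im[130:310,210:440,::-1],None,fx=3.3,fy=3.3))
im=bot.camera("wrist"); cv2.imwrite("pics/w4.png",im[:,:,::-1])
E
```

```text
t 4.27 J [-0.0452 -0.0012] z 0.2638476380903386 FJx -0.5493435527617028 FJy 0.2539280637540242 Fz -0.5657515243879065
```

View pics/s4.png

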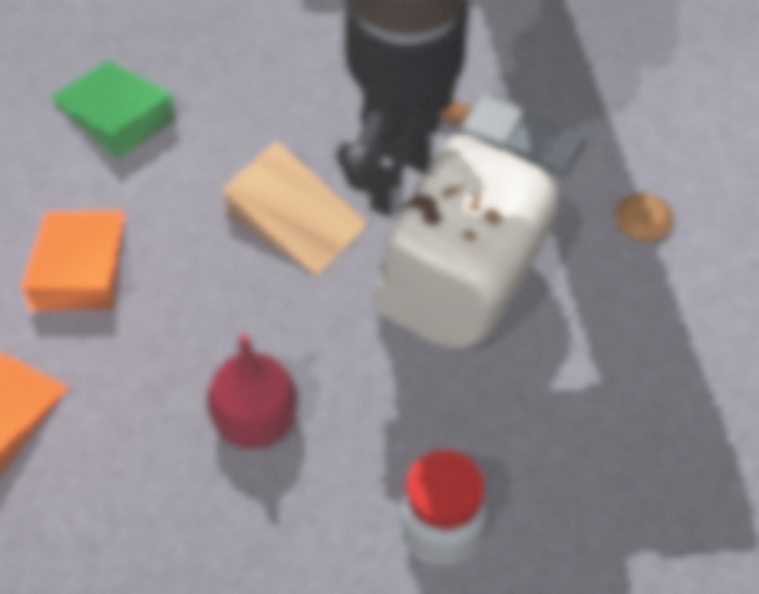

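View pics/w4.png

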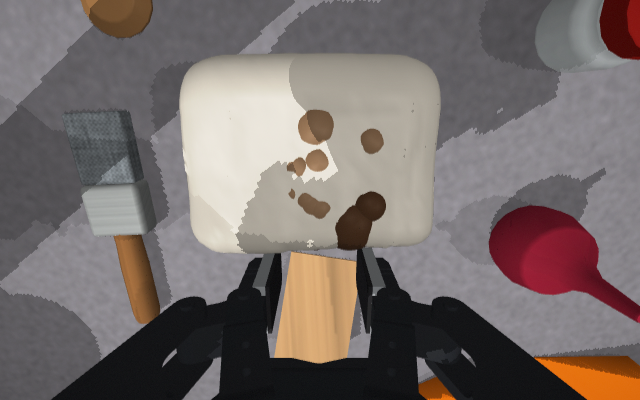

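Emit:
arm_command(moves=[-0.001,0.0025,0,0,0,0,0.1,-0.001,0.0025,0,0,0,0,0.1,-0.001,0.0025,0,0,0,0,0.1,-0.001,0.0025,0,0,0,0,0.1,-0.001,0.0025,0,0,0,0,0.1])

```text
clock: 4.78
eef_pos: [0.5234, 0.0002, 0.2692]
tool_rot: [0.213, 0.671, -0.215, 0.677]
ft_force: [-1.0, -1.4, -0.1]
grip_width: 0.0387
```

```bash
python3 - <<'E'
from h import *
st()
E
```

```text
t 4.78 J [-0.0315 -0.0011] z 0.26923627591222044 FJx -1.6936984737365206 FJy 0.045952995076194214 Fz -0.12038376205935197
```

Emit:
arm_command(moves=[-0.0007,0.0028,0,0,0,0,0.1,-0.0007,0.0028,0,0,0,0,0.1,-0.0007,0.0028,0,0,0,0,0.1,-0.0007,0.0028,0,0,0,0,0.1,-0.0007,0.0028,0,0,0,0,0.1,-0.0007,0.0028,0,0,0,0,0.1,-0.0005,0.0028,0,0,0,0,0.1,-0.0005,0.0028,0,0,0,0,0.1])

```text
clock: 5.45
eef_pos: [0.538, 0.0211, 0.2755]
tool_rot: [0.214, 0.671, -0.214, 0.677]
ft_force: [0.4, 0.2, 1.2]
grip_width: 0.0383
```

```bash
python3 - <<'E'
from h import *
st()
im=bot.camera("scene"); cv2.imwrite("pics/s5.png",cv2.resize(im[130:310,210:440,::-1],None,fx=3.3,fy=3.3))
E
```

```text
t 5.45 J [-0.006  -0.0011] z 0.2755418520841736 FJx 0.4024251516245232 FJy -0.18441823966152102 Fz 1.1673352098625416
```

View pics/s5.png

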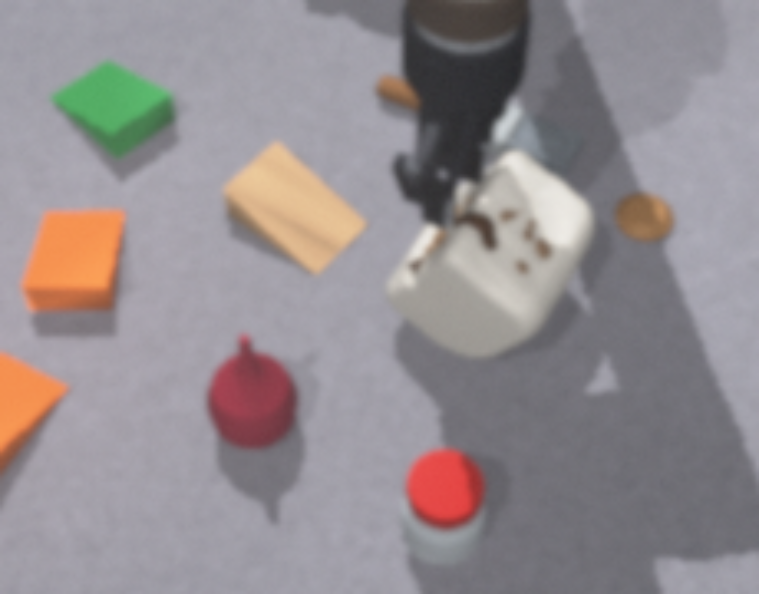

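Emit:
arm_command(moves=[-0.0008,0.0028,0,0,0,0,0.1,-0.0007,0.0028,0,0,0,0,0.1,-0.0007,0.0028,0,0,0,0,0.1,-0.0005,0.0028,0,0,0,0,0.1,-0.0005,0.0028,0,0,0,0,0.1])

```text
clock: 5.92
eef_pos: [0.5468, 0.034, 0.2788]
tool_rot: [0.214, 0.671, -0.214, 0.677]
ft_force: [0.3, -0.2, 0.2]
grip_width: 0.0384
```

```bash
python3 - <<'E'
from h import *
st()
im=bot.camera("scene"); cv2.imwrite("pics/s6.png",cv2.resize(im[130:310,210:440,::-1],None,fx=3.3,fy=3.3))
E
```

```text
t 5.92 J [ 0.0097 -0.0009] z 0.27877931072038886 FJx -0.0017466270681631701 FJy -0.35312523190087897 Fz 0.2373218389795284
```

View pics/s6.png

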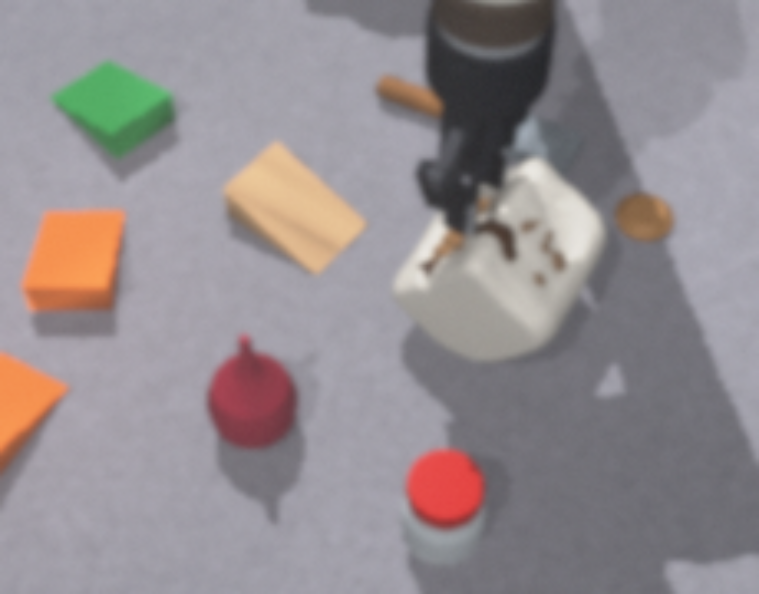

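Emit:
arm_command(moves=[-0.0005,0.0028,0,0,0,0,0.1,-0.0005,0.0028,0,0,0,0,0.1,-0.0005,0.0028,0,0,0,0,0.1,-0.0005,0.0025,0,0,0,0,0.1])

```text
clock: 6.3
eef_pos: [0.5539, 0.0441, 0.281]
tool_rot: [0.214, 0.671, -0.213, 0.677]
ft_force: [0.9, 0.9, 0.2]
grip_width: 0.0387
```

```bash
python3 - <<'E'
from h import *
st()
im=bot.camera("scene"); cv2.imwrite("pics/s7.png",cv2.resize(im[130:310,210:440,::-1],None,fx=3.3,fy=3.3))
E
```

```text
t 6.3 J [ 0.022  -0.0009] z 0.2810471136384952 FJx 1.2613526846431706 FJy -0.1662165582423748 Fz 0.23051507912581884
```

View pics/s7.png

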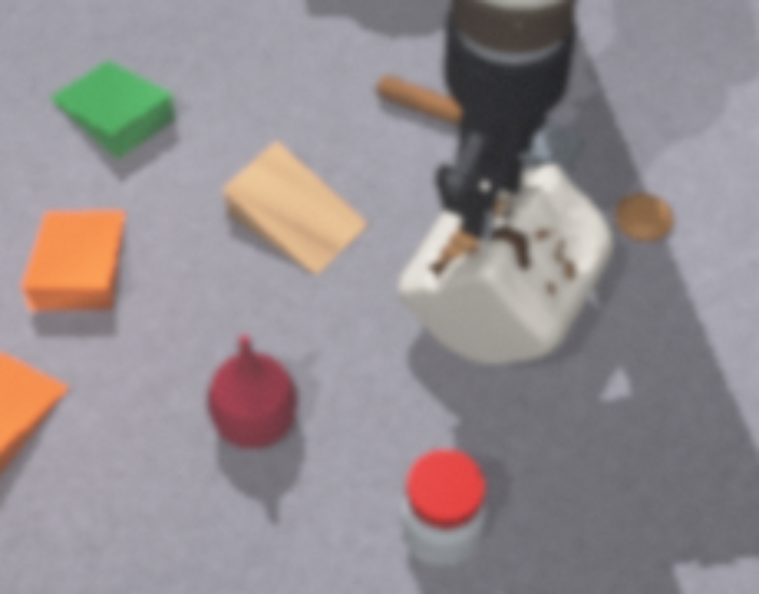

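Emit:
arm_command(moves=[0,0.0022,0,0,0,0,0.1,0,0.0022,0,0,0,0,0.1,0,0.0022,0,0,0,0,0.1,0,0.0022,0,0,0,0,0.1])

```text
clock: 6.68
eef_pos: [0.5596, 0.0523, 0.2813]
tool_rot: [0.214, 0.671, -0.213, 0.677]
ft_force: [-0.4, -0.7, 0.5]
grip_width: 0.0387
```

```bash
python3 - <<'E'
from h import *
st()
im=bot.camera("scene"); cv2.imwrite("pics/s8.png",cv2.resize(im[130:310,210:440,::-1],None,fx=3.3,fy=3.3))
E
```

```text
t 6.68 J [ 0.032  -0.0009] z 0.28126305325312323 FJx -0.8026970288965638 FJy -0.04049692781781916 Fz 0.5087382563108143
```

View pics/s8.png

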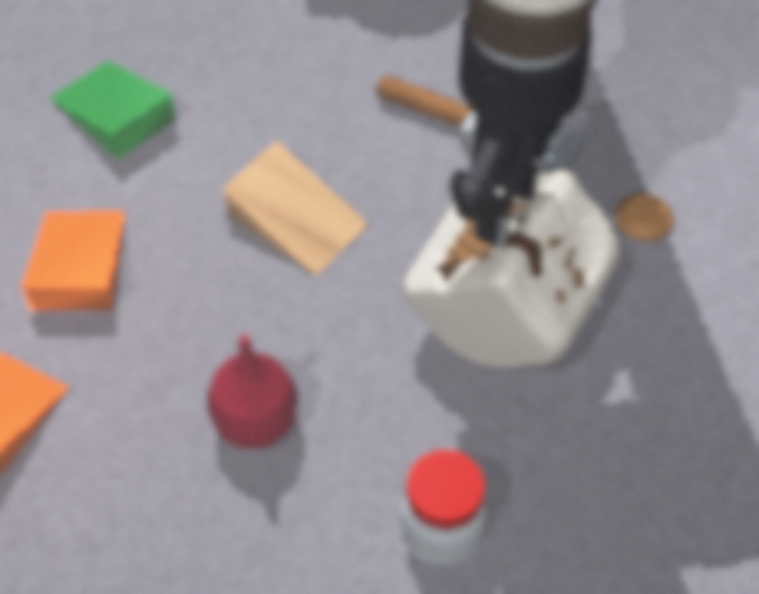

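Emit:
arm_command(moves=[0,0.0022,0,0,0,0,0.1,0,0.0022,0,0,0,0,0.1,0,0.0022,0,0,0,0,0.1,0,0,0,0,0,0,0.1])

```text
clock: 7.07
eef_pos: [0.5642, 0.0587, 0.2812]
tool_rot: [0.214, 0.671, -0.213, 0.677]
ft_force: [-0.7, -0.4, -0.5]
grip_width: 0.0383
```

```bash
python3 - <<'E'
from h import *
st()
im=bot.camera("scene"); cv2.imwrite("pics/s9.png",cv2.resize(im[130:310,210:440,::-1],None,fx=3.3,fy=3.3))
E
```

```text
t 7.07 J [ 0.0399 -0.001 ] z 0.2812412736754915 FJx -0.777987757277906 FJy 0.3679283169639459 Fz -0.4740691006565885
```

View pics/s9.png

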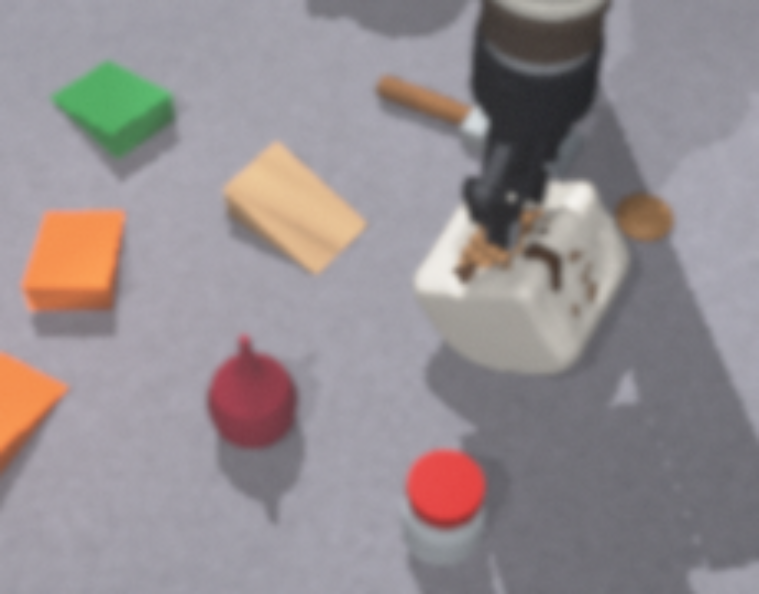

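Emit:
arm_command(moves=[-0.005,0,0,0,0,0,0.1,-0.01,-0.002,0,0,0,0,0.1,-0.02,-0.005,0,0,0,0,0.1,-0.02,-0.02,0,0,0,0,0.1,-0.02,-0.03,0,0,0,0,0.1,0,-0.03,0,0,0,0,0.1,0,-0.03,0,0,0,0,0.1,0,-0.03,0,0,0,0,0.1,0,-0.03,0,0,0,0,0.1])

```text
clock: 7.87
eef_pos: [0.4606, -0.0879, 0.3655]
tool_rot: [0.211, 0.669, -0.209, 0.681]
ft_force: [-0.2, -0.8, -0.6]
grip_width: 0.0386
```

```bash
python3 - <<'E'
from h import *
st()
im=bot.camera("scene"); cv2.imwrite("pics/s10.png",cv2.resize(im[130:310,210:440,::-1],None,fx=3.3,fy=3.3))
T=wT(); np.save("T10.npy",T)
im=bot.camera("wrist"); cv2.imwrite("pics/w10.png",im[:,:,::-1])
im=bot.camera("top"); cv2.imwrite("pics/top10.png",im[:,:,::-1])
cv2.imwrite("pics/c_top10.png",cv2.resize(im[90:310,215:445,::-1],None,fx=2.7,fy=2.7,interpolation=cv2.INTER_CUBIC))
E
```

```text
t 7.87 J [-0.1396 -0.0003] z 0.3654620755478602 FJx -0.7858817547709175 FJy -0.2957117789268048 Fz -0.5738350989481088
```

View pics/s10.png

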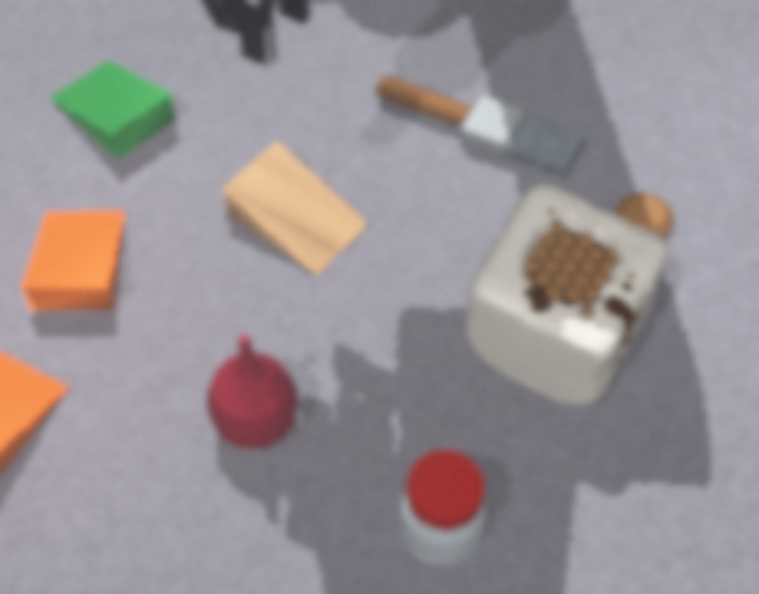

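View pics/w10.png

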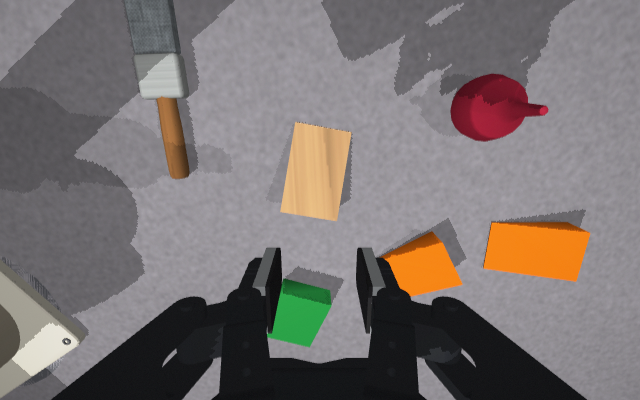

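View pics/c_top10.png

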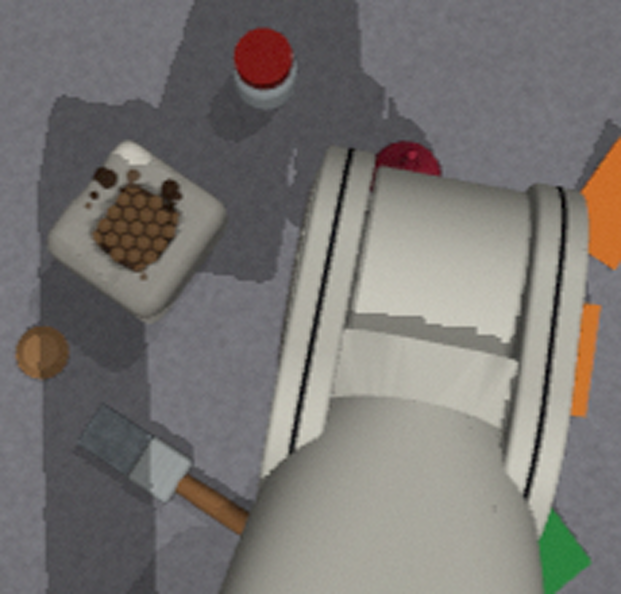

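```bash
python3 - <<'E'
from h import *
t=cv2.imread("pics/top10.png"); h=cv2.cvtColor(t,cv2.COLOR_BGR2HSV)
print(h[200,245],h[185,285],h[200,275],h[170,300],h[215,255])
m,c=mask(t,(12,10,95),(40,80,255),(228,135,305,213))
r=cv2.minAreaRect(c); b=cv2.boxPoints(r); print(r); 
for p in b: print(p,toJ(cast("top",p,.09)),toJ(cast("top",p,.06)))
v=t.copy(); cv2.drawContours(v,[c],-1,(0,0,255),1);cv2.polylines(v,[np.int32(b)],True,(0,255,0),1); cv2.imwrite("pics/jm10.png",cv2.resize(v[130:230,220:320],None,fx=6,fy=6))
T=np.load("T10.npy"); w=cv2.imread("pics/w10.png")
m,c=mask(w,(8,60,80),(22,200,255),(230,100,380,235))
for p in cv2.approxPolyDP(c,5,True)[:,0]: print("wedge",p,toJ(cast("wrist",p,.002,T)),toJ(cast("wrist",p,.032,T)))
E
```

```text
[120  11  71] [ 23  19 119] [ 21  22 116] [130   9  83] [110  11  70]
((265.58612060546875, 174.7901611328125), (52.395565032958984, 52.56557083129883), 35.311214447021484)
[229.0162 181.0948] [0.1263 0.0554] [0.1351 0.0548]
[259.4 138.2] [ 0.1283 -0.0557] [ 0.1372 -0.0599]
[302.1561 168.4855] [ 0.016  -0.0541] [ 0.0212 -0.0582]
[271.7722 211.3803] [0.0153 0.0559] [0.0205 0.0554]
wedge [295 122] [-0.0843  0.0192] [-0.0825  0.0174]
wedge [280 211] [-0.1826  0.0382] [-0.172   0.0348]
wedge [336 220] [-0.1938 -0.0258] [-0.1822 -0.0235]
wedge [351 132] [-0.0944 -0.0397] [-0.0917 -0.0361]
```

View pics/jm10.png

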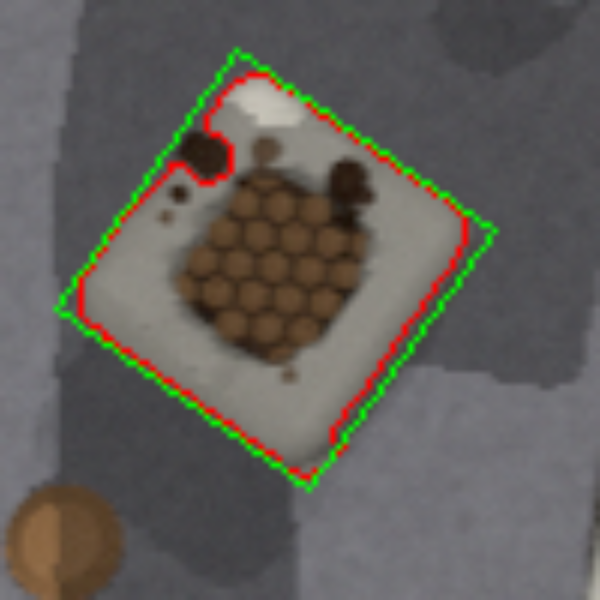

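```bash
python3 - <<'E'
from h import *
T=np.load("T10.npy")
for p in [(285,268),(342,281),(332,293),(278,282),(450,220),(383,262),(395,298)]: print(p,toJ(cast("wrist",p,.0,T)),toJ(cast("wrist",p,.03,T)))
t=cv2.imread("pics/top0.png")
m,c=mask(t,(45,80,50),(80,255,255),(375,250,450,330))
for p in cv2.approxPolyDP(c,4,True)[:,0]: print(p,toJ(cast("top",p,.0)),toJ(cast("top",p,.03)))
m,c=mask(t,(8,200,100),(15,255,255),(395,190,450,255))
for p in cv2.approxPolyDP(c,4,True)[:,0]: print("or",p,toJ(cast("top",p,.0)),toJ(cast("top",p,.03)))
twist(J(-.215),.182,10)
E
```

```text
(285, 268) [-0.257  0.035] [-0.2398  0.0319]
(342, 281) [-0.2756 -0.035 ] [-0.2567 -0.0319]
(332, 293) [-0.2928 -0.0229] [-0.2724 -0.0208]
(278, 282) [-0.2765  0.0442] [-0.2575  0.0403]
(450, 220) [-0.1951 -0.1591] [-0.1834 -0.1449]
(383, 262) [-0.2495 -0.0843] [-0.233  -0.0768]
(395, 298) [-0.3008 -0.1029] [-0.2796 -0.0938]
[407 266] [-0.2892 -0.019 ] [-0.2849 -0.0163]
[388 283] [-0.2753  0.0364] [-0.2715  0.0375]
[414 314] [-0.3598  0.0595] [-0.3534  0.0599]
[433 297] [-0.3739  0.0048] [-0.3671  0.0068]
or [407 223] [-0.2359 -0.0993] [-0.2332 -0.0942]
or [414 225] [-0.2514 -0.1045] [-0.2482 -0.0993]
or [419 211] [-0.2431 -0.1376] [-0.2402 -0.1314]
or [434 211] [-0.271 -0.157] [-0.2673 -0.1502]
or [423 209] [-0.2481 -0.1466] [-0.245  -0.1401]
or [424 202] [-0.2411 -0.1613] [-0.2383 -0.1544]
or [410 201] [-0.2137 -0.1451] [-0.2117 -0.1386]
clock 8.0167 pos [ 0.4606 -0.0884  0.3653] J [-0.1401 -0.0005] F [ 0.6992 -0.2622 -0.4195] w 0.03833743138036809
per row: [ 0.0183 -0.0076 -0.0002] [np.float64(0.0003269364821889401), np.float64(0.0015064155126975863), np.float64(-0.0008075956069270119)]
mid [ 0.4393 -0.119   0.2736]
```

Emit:
arm_command(moves=[0.01,-0.025,0,0,0.002,0,0.1,0.01,-0.025,0,0,0.002,0,0.1,0.02,-0.022,0,0,0.002,-0.002,0.1,0.025,-0.002,0,0,0.002,-0.002,0.1,0.025,0,0,0,0.002,-0.002,0.1,0.025,0,0,0,0.002,-0.002,0.1,0.025,0,0,0,0.002,0,0.1,0.025,0,0,0,0,0,0.1,0,0,0,0,0,0,0.1])

```text
clock: 8.77
eef_pos: [0.4284, -0.1491, 0.2023]
tool_rot: [0.21, 0.667, -0.208, 0.684]
ft_force: [-0.5, -0.5, -1.0]
grip_width: 0.0384
```

```bash
python3 - <<'E'
from h import *
twist(J(-.215),.182,3)
E
```

```text
clock 8.7667 pos [ 0.4284 -0.1491  0.2023] J [-0.2082 -0.009 ] F [-0.5064 -0.4683 -1.0295] w 0.038420583599227204
per row: [ 0.0067 -0.0023 -0.0031] [np.float64(0.003482416015122619), np.float64(0.006972246650055822), np.float64(-0.0033634731800867416)]
mid [ 0.4229 -0.1493  0.1921]
```

Emit:
arm_command(moves=[0.007,-0.002,-0.003,0.003,0.007,-0.003,0.1,0.007,-0.002,-0.003,0.003,0.007,-0.003,0.1,0.005,-0.002,-0.003,0.003,0.007,-0.003,0.1,0,0,0,0,0,0,0.1])

```text
clock: 9.1
eef_pos: [0.4199, -0.1479, 0.1843]
tool_rot: [0.212, 0.674, -0.211, 0.675]
ft_force: [0.4, 0.3, 0.2]
grip_width: 0.0383
```

```bash
python3 - <<'E'
from h import *
twist(J(-.215),.182,3); st()
cv2.imwrite("pics/w11.png",bot.camera("wrist")[:,:,::-1])
E
```

```text
clock 9.1 pos [ 0.4199 -0.1479  0.1843] J [-0.2121 -0.0013] F [0.356  0.2973 0.2186] w 0.03827212423867043
per row: [ 0.0008 -0.001  -0.0004] [np.float64(0.0013344347494263062), np.float64(0.0002552721892691574), np.float64(-0.0005195586371870533)]
mid [ 0.4186 -0.1487  0.1832]
t 9.1 J [-0.2121 -0.0013] z 0.184325980099419 FJx 0.4477216223297924 FJy -0.1210651196586473 Fz 0.21857800465626048
```

View pics/w11.png

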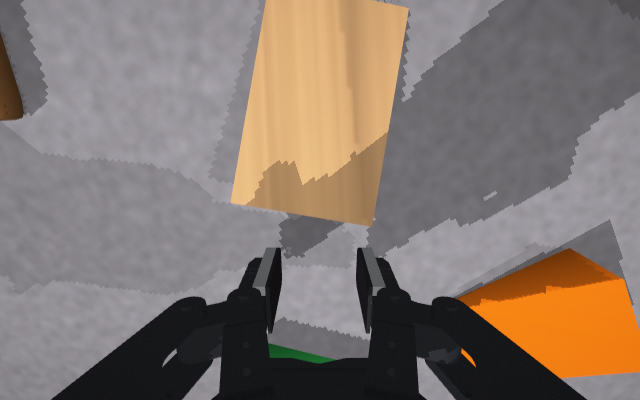

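Emit:
arm_command(moves=[0.001,0.004,0,0.002,0,0,0.1,0.001,0.004,0,0.002,0,0,0.1,0,0.004,0,0,0,0,0.1,0,0.004,0,0,0,0,0.1,0,0.004,0,0,0,0,0.1,0,0.004,0,0,0,0,0.1,0,0.004,0,0,0,0,0.1])

```text
clock: 9.73
eef_pos: [0.44, -0.1239, 0.1864]
tool_rot: [0.214, 0.67, -0.213, 0.678]
ft_force: [-0.1, 1.2, 0.5]
grip_width: 0.0388
```

```bash
python3 - <<'E'
from h import *
twist(J(-.215),.182,1);st()
E
```

```text
clock 9.7333 pos [ 0.44   -0.1239  0.1864] J [-0.1809 -0.004 ] F [-0.1373  1.2228  0.4894] w 0.038821129564237083
per row: [ 0.0043 -0.0341 -0.004 ] [np.float64(-0.0014893613943314748), np.float64(0.010365908527464432), np.float64(-0.004647688038083573)]
mid [ 0.4286 -0.1367  0.1842]
t 9.73 J [-0.1809 -0.004 ] z 0.1863885476300961 FJx 0.9229740576752778 FJy 0.8138257026320831 Fz 0.48939679701135375
```

Emit:
arm_command(moves=[0.0015,0.004,-0.001,0,0.003,-0.001,0.1,0.0015,0.004,-0.001,0,0.003,-0.001,0.1,0.0015,0.004,-0.001,0,0.003,-0.001,0.1,0.001,0.004,-0.001,0,0.001,-0.001,0.1,0.0005,0.004,-0.0005,0,0.001,0,0.1,0.0005,0.004,-0.0005,0,0.001,0,0.1,0.0005,0.004,-0.0005,0,0.001,0,0.1])

```text
clock: 10.32
eef_pos: [0.4528, -0.0948, 0.1785]
tool_rot: [0.213, 0.676, -0.213, 0.673]
ft_force: [-0.5, -1.0, 0.7]
grip_width: 0.0386
```

```bash
python3 - <<'E'
from h import *
twist(J(-.215),.182,1);st()
T=wT(); np.save("T12.npy",T)
cv2.imwrite("pics/w12.png",bot.camera("wrist")[:,:,::-1])
E
```

```text
clock 10.3167 pos [ 0.4528 -0.0948  0.1785] J [-0.1498  0.0022] F [-0.5402 -0.9617  0.7091] w 0.03855016510408505
per row: [-0.0034 -0.0652  0.0022] [np.float64(-0.0010498821517999862), np.float64(-0.004282248223785091), np.float64(0.0008580580352696533)]
mid [ 0.435  -0.1222  0.1803]
t 10.32 J [-0.1498  0.0022] z 0.17854294972325455 FJx -1.0976121072936444 FJy -0.10907727118103339 Fz 0.7090863466267432
```

View pics/w12.png

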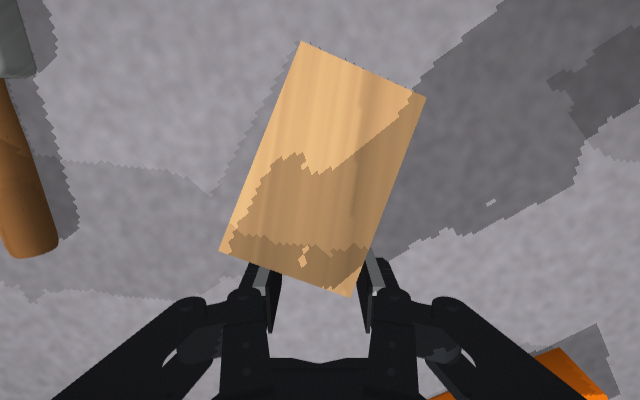

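Emit:
arm_command(moves=[-0.001,-0.01,0,0,-0.002,0,0.1,-0.002,-0.012,0,0,-0.002,0,0.1,-0.003,-0.012,0,0,0,0,0.1,-0.003,-0.01,0,0,0,0,1,0,0,0,0,0,0,1,0,0,0,0,0,0,1])

```text
clock: 10.87
eef_pos: [0.4248, -0.134, 0.1881]
tool_rot: [0.213, 0.674, -0.213, 0.674]
ft_force: [-0.4, -0.4, 0.2]
grip_width: 0.0028
```

```bash
python3 - <<'E'
from h import *
twist(J(-.195,-.03),.186,2);st()
T=wT(); np.save("T13.npy",T)
cv2.imwrite("pics/w13.png",bot.camera("wrist")[:,:,::-1]); print(bot.get_obs()["grip_width"])
t=cv2.imread("pics/w13.png")
m,c=mask(t,(8,60,60),(22,190,255),(200,0,450,310))
for p in cv2.approxPolyDP(c,6,True)[:,0]: print(p,toJ(cast("wrist",p,.002,T)),toJ(cast("wrist",p,.032,T)))
E
```

```text
clock 10.8667 pos [ 0.4248 -0.134   0.1881] J [-0.1979  0.0027] F [-0.4209 -0.3707  0.1746] w 0.0028207152090140527
per row: [0.0011 0.0015 0.0163] [np.float64(-0.00025948330631437233), np.float64(-0.00015623875080801738), np.float64(0.00025427390105516273)]
mid [ 0.439  -0.1422  0.1871]
t 10.87 J [-0.1979  0.0027] z 0.18811291002653974 FJx -0.5450603070319494 FJy 0.13218856378721158 Fz 0.17455951057869054
-0.0001338012482020425
[263   0] [-0.0768  0.0267] [-0.0848  0.0221]
[212 127] [-0.1308  0.0547] [-0.1284  0.0447]
[350 183] [-0.1592 -0.0138] [-0.1513 -0.0106]
[421   0] [-0.0768 -0.0422] [-0.0848 -0.0336]
```

View pics/w13.png

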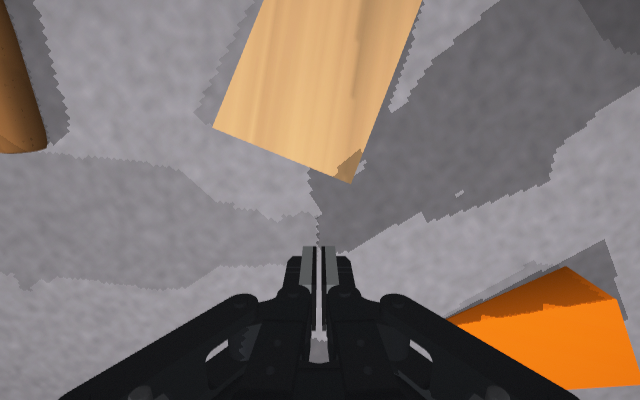

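Emit:
arm_command(moves=[0.001,0.001,0.011,0,0,0,1,0.001,0.001,0.01,0,0,0,1,0,0.004,0,0,0.001,0,1,0,0.005,0,0,0.001,0,1,0,0.005,0,0,0.001,0,1,0.0005,0.005,0,0,0.001,0,1,0.0005,0.005,0,0,0.001,0,1,0.0005,0.005,0,0,0.001,0,1])

```text
clock: 11.58
eef_pos: [0.4615, -0.1182, 0.184]
tool_rot: [0.214, 0.677, -0.212, 0.671]
ft_force: [-0.4, -0.3, 0.2]
grip_width: -0.0001
```

```bash
cat >> h.py <<'E'
def wed(n,roi=(180,0,480,330)):
    st()
    T=wT(); im=bot.camera("wrist")[:,:,::-1].copy(); cv2.imwrite(f"pics/{n}.png",im)
    m,c=mask(im,(8,60,50),(22,190,255),roi)
    for p in cv2.approxPolyDP(c,6,True)[:,0]: print(p,toJ(cast("wrist",p,.002,T)),toJ(cast("wrist",p,.032,T)))
E
python3 - <<'E'
from h import *
twist(J(-.195,-.018),.186,1)
wed("w14")
E
```

```text
clock 11.5833 pos [ 0.4615 -0.1182  0.184 ] J [-0.1639 -0.0184] F [-0.4137 -0.2737  0.2125] w -8.12236465731634e-05
per row: [-0.002  -0.0311 -0.0004] [np.float64(-0.00046185697709463986), np.float64(-0.008642731804541727), np.float64(-1.11585686362229e-05)]
mid [ 0.4525 -0.1308  0.185 ]
t 11.58 J [-0.1639 -0.0184] z 0.18403100009211826 FJx -0.46146082391115006 FJy 0.18188306865186932 Fz 0.21251627982218083
[255   4] [-0.0452  0.0101] [-0.0529  0.0045]
[180 188] [-0.1267  0.0536] [-0.1184  0.0394]
[180 215] [-0.1414  0.0556] [-0.1301  0.0411]
[303 261] [-0.1682 -0.0084] [-0.1516 -0.0103]
[381  63] [-0.0684 -0.0451] [-0.0716 -0.0398]
```

View pics/w14.png

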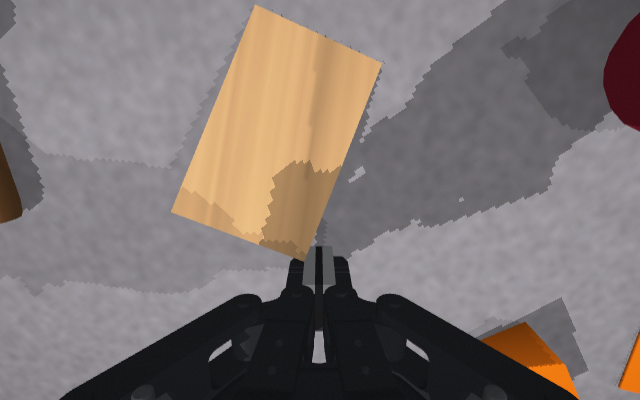

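Emit:
arm_command(moves=[-0.001,0.004,0,0,-0.003,0,1,-0.001,0.004,0,0,-0.003,0,1,0,0.004,0,0,-0.001,0,1,0,0.004,0,0,0,0,1,0,0.004,0,0,0,0,1,0,0.004,0,0,0,0,1])

```text
clock: 12.13
eef_pos: [0.4765, -0.0955, 0.1861]
tool_rot: [0.212, 0.675, -0.212, 0.674]
ft_force: [0.3, -0.7, -0.4]
grip_width: -0.0001
```

```bash
python3 - <<'E'
from h import *
twist(J(-.195,-.018),.186,1)
wed("w15")
E
```

```text
clock 12.1333 pos [ 0.4765 -0.0955  0.1861] J [-0.1367 -0.0176] F [ 0.2548 -0.6551 -0.4019] w -9.234656951918093e-05
per row: [ 0.0001 -0.0583  0.0003] [np.float64(0.001155575630341981), np.float64(-0.0015362960036628855), np.float64(0.0003009001103908787)]
mid [ 0.46   -0.1195  0.186 ]
t 12.13 J [-0.1367 -0.0176] z 0.18605653282160756 FJx -0.39047781894118416 FJy -0.5845168676247801 Fz -0.4019435754205619
[222  21] [-0.0241  0.025 ] [-0.0306  0.0167]
[180 192] [-0.1023  0.0541] [-0.0935  0.0401]
[180 233] [-0.1253  0.0573] [-0.1121  0.0427]
[305 261] [-0.1422 -0.01  ] [-0.1256 -0.0114]
[354  56] [-0.0381 -0.0334] [-0.0418 -0.0303]
```

View pics/w15.png

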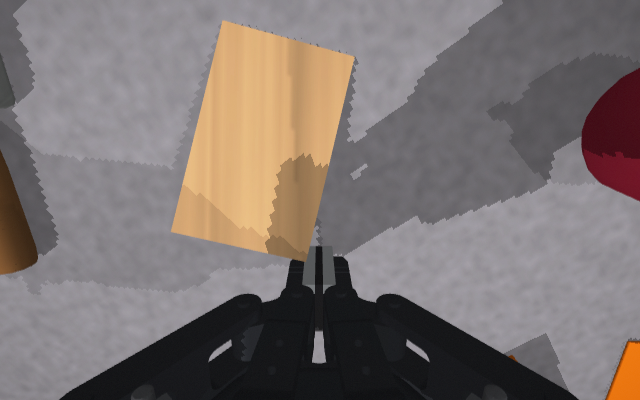

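Emit:
arm_command(moves=[0,0.004,0.0015,0,0,0,1,0,0.004,0.0015,0,0,0,1,0,0.004,0.0015,0,0,0,1,0,0.004,0.0015,0,0,0,1,0,0.004,0.0015,0,0,0,1])

```text
clock: 12.6
eef_pos: [0.4958, -0.0821, 0.1861]
tool_rot: [0.212, 0.675, -0.212, 0.674]
ft_force: [-0.2, -0.7, -0.1]
grip_width: -0.0002
```

```bash
python3 - <<'E'
from h import *
twist(J(-.195,-.018),.186,1)
wed("w16",(150,0,480,330))
E
```

```text
clock 12.6 pos [ 0.4958 -0.0821  0.1861] J [-0.1147 -0.0258] F [-0.2254 -0.6992 -0.091 ] w -0.000181181843927769
per row: [ 0.0001 -0.0803 -0.0078] [np.float64(0.0010352050772783174), np.float64(-0.001561730030285906), np.float64(7.508847107770475e-05)]
mid [ 0.4696 -0.1128  0.186 ]
t 12.6 J [-0.1147 -0.0258] z 0.18609125300001286 FJx -0.7020327377652094 FJy -0.21641697987076258 Fz -0.09096411473242194
[301  50] [-0.0135 -0.0176] [-0.0177 -0.0192]
[168  54] [-0.0152  0.0425] [-0.0191  0.0292]
[172 263] [-0.1214  0.0561] [-0.1046  0.0402]
[305 261] [-0.1201 -0.0181] [-0.1035 -0.0196]
```

View pics/w16.png

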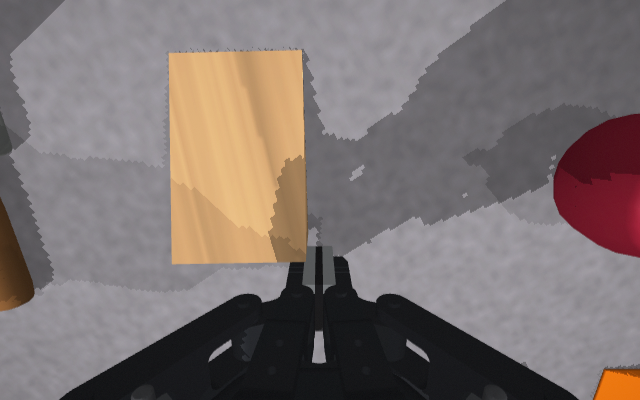

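Emit:
arm_command(moves=[0,-0.008,0,0,0,0,1,-0.01,-0.008,0,0,0,0,1,-0.022,0,0,0,0,0,1,-0.022,0,-0.01,0,0,0,1,0,0.012,-0.018,0,0,0,1,0,0.012,-0.018,0,0,0,1,0,0.012,-0.018,0,0,0,1,0,0.012,-0.018,0,0,0,1,0,0.01,-0.018,0,0,0,1,0,0,0,0,0,0,1])

```text
clock: 13.48
eef_pos: [0.4334, 0.006, 0.2479]
tool_rot: [0.216, 0.673, -0.215, 0.674]
ft_force: [-0.3, -0.4, -0.4]
grip_width: 0.0002
```

```bash
python3 - <<'E'
from h import *
twist(J(-.071,.072),.186,1)
wed("w17",(150,0,480,400))
im=bot.camera("scene"); cv2.imwrite("pics/s17.png",cv2.resize(im[130:310,210:440,::-1],None,fx=3.3,fy=3.3))
E
```

```text
clock 13.4833 pos [0.4334 0.006  0.2479] J [-0.0783  0.0759] F [-0.2635 -0.4379 -0.351 ] w 0.00016580350919696772
per row: [0.0619 0.0073 0.0038] [np.float64(-0.00854924102461028), np.float64(0.0011417498293160443), np.float64(-0.0012389556562892893)]
mid [0.4371 0.0079 0.2169]
t 13.48 J [-0.0783  0.0759] z 0.24786261994508757 FJx -0.5098985285278919 FJy -0.03531081507871195 Fz -0.350966422690048
[455 122] [-0.0131 -0.0173] [-0.0111 -0.0045]
[366 125] [-0.0145  0.0427] [-0.0123  0.0472]
[372 265] [-0.1213  0.034 ] [-0.1043  0.0397]
[461 262] [-0.1194 -0.0354] [-0.1026 -0.0201]
```

View pics/w17.png

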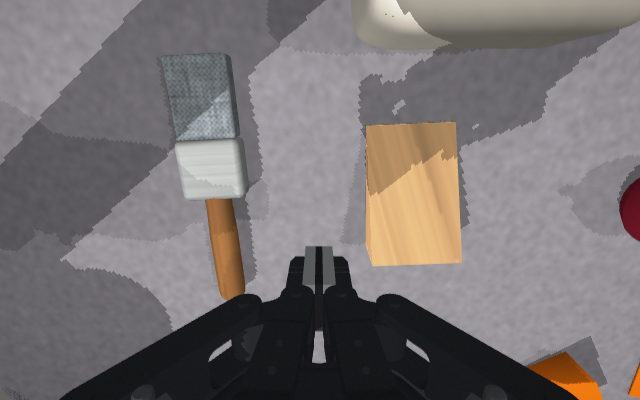

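View pics/s17.png

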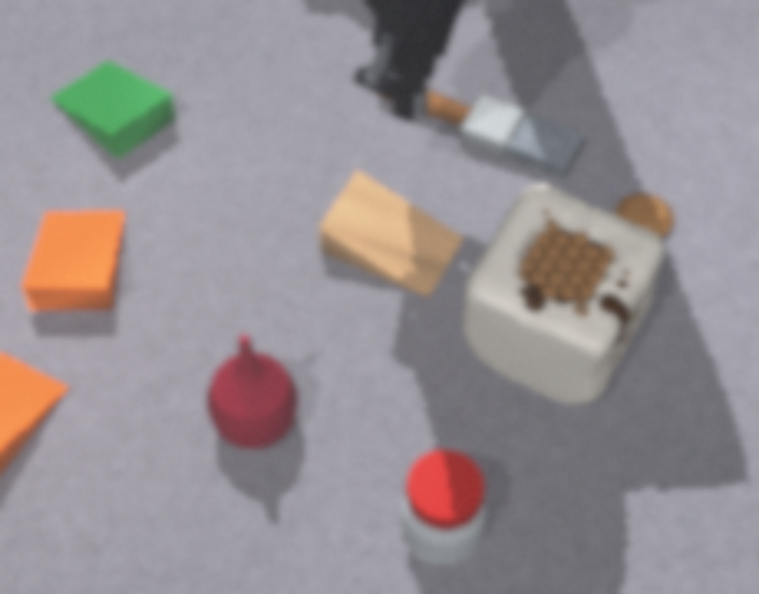

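Emit:
arm_command(moves=[0.015,0.004,0.001,-0.004,0,0,1,0.015,0.003,0.001,-0.004,0,0,1,0.015,0.002,0.001,0,0,0,1,0.014,0.001,0.001,0,0,0,1,0.002,0,0,0,0,0,1,0,0,0,0,0,0,1])

```text
clock: 14.08
eef_pos: [0.4485, 0.004, 0.1886]
tool_rot: [0.216, 0.668, -0.216, 0.678]
ft_force: [0.7, -0.1, 1.2]
grip_width: -0.0002
```

```bash
python3 - <<'E'
from h import *
twist(J(-.068,.0445),.186,1)
E
```

```text
clock 14.0833 pos [0.4485 0.004  0.1886] J [-0.0713  0.0624] F [ 0.7346 -0.0552  1.1863] w -0.00024161729015737088
per row: [0.0027 0.0033 0.0179] [np.float64(-0.009812773749562822), np.float64(0.01359868477346952), np.float64(-0.004808402102378608)]
mid [0.4568 0.0002 0.1873]
```

Emit:
arm_command(moves=[0.001,0.001,0.003,-0.002,0.003,-0.001,1,0.001,0.001,0.003,-0.002,0.003,-0.001,1,0,0.001,0.003,-0.002,0.002,-0.001,1,0,0,0.003,-0.002,0.002,-0.001,1,0,0,0.003,0,0,0,1])

```text
clock: 14.5
eef_pos: [0.4647, -0.0046, 0.1892]
tool_rot: [0.214, 0.672, -0.214, 0.676]
ft_force: [-0.9, -0.5, -0.5]
grip_width: 0.0001
```

```bash
python3 - <<'E'
from h import *
twist(J(-.068,.0445),.186,1)
wed("w18",(250,0,560,400))
E
```

```text
clock 14.5 pos [ 0.4647 -0.0046  0.1892] J [-0.069   0.0442] F [-0.9109 -0.4542 -0.4705] w 7.47699019602187e-05
per row: [ 0.0032  0.001  -0.0003] [np.float64(-0.003710199851601672), np.float64(0.0051495878963960014), np.float64(-0.0018518188622796482)]
mid [ 0.4649 -0.0041  0.1876]
t 14.5 J [-0.069   0.0442] z 0.18917886861744115 FJx -0.8945182988950399 FJy 0.4856860352517116 Fz -0.4704971469916128
[330 153] [-0.0145  0.0371] [-0.0097  0.0384]
[335 251] [-0.0695  0.0339] [-0.0542  0.0358]
[348 262] [-0.0765  0.0264] [-0.0599  0.0297]
[358 297] [-0.0998  0.0199] [-0.0787  0.0245]
[376 302] [-0.1033  0.0091] [-0.0816  0.0157]
[397 294] [-0.0979 -0.003 ] [-0.0772  0.0059]
[461 330] [-0.124  -0.0444] [-0.0983 -0.0276]
[449 146] [-0.0112 -0.0229] [-0.0071 -0.0102]
```

View pics/w18.png

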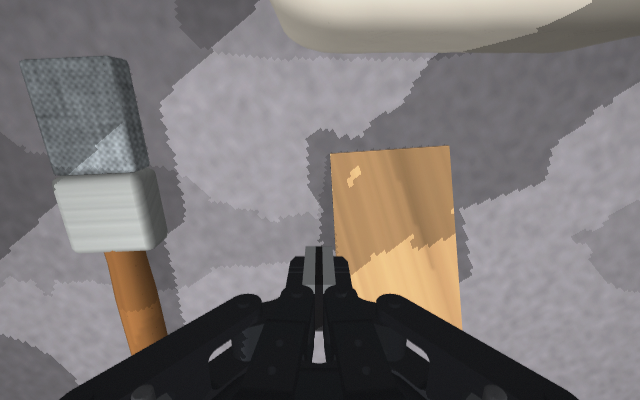

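Emit:
arm_command(moves=[0.001,0.002,-0.003,-0.002,0.003,-0.001,1,0.001,0.01,0,-0.002,0.002,-0.001,1,0,0,0.003,0,0,0,1,0,0,0.0025,0,0,0,1,0,0,0.0025,0,0,0,1,0,0,0.0025,0,0,0,1])

```text
clock: 15.05
eef_pos: [0.4799, 0.0023, 0.1878]
tool_rot: [0.212, 0.674, -0.212, 0.675]
ft_force: [-0.0, 0.4, 0.6]
grip_width: -0.0003
```

```bash
python3 - <<'E'
from h import *
twist(J(-.068,.0445),.186,1)
wed("w19",(250,0,560,400))
E
```

```text
clock 15.05 pos [0.4799 0.0023 0.1878] J [-0.0547  0.0357] F [-0.0119  0.396   0.5519] w -0.000251787073258474
per row: [ 0.0017 -0.0133 -0.0088] [np.float64(0.0020813621599619094), np.float64(0.0015226102006955363), np.float64(-0.001072686580464863)]
mid [ 0.4725 -0.0007  0.1869]
t 15.05 J [-0.0547  0.0357] z 0.1877561925420211 FJx 0.3176056772882504 FJy 0.23686590395205293 Fz 0.5519292787052594
[331 179] [-0.0134  0.0289] [-0.0061  0.0302]
[333 255] [-0.057   0.0272] [-0.0413  0.0288]
[348 262] [-0.0614  0.0187] [-0.0448  0.022 ]
[358 297] [-0.0844  0.0121] [-0.0634  0.0166]
[376 302] [-0.0878  0.0013] [-0.0661  0.008 ]
[397 294] [-0.0824 -0.0106] [-0.0617 -0.0017]
[449 323] [-0.1027 -0.0437] [-0.0782 -0.0284]
[447 178] [-0.0128 -0.0309] [-0.0056 -0.018 ]
```

View pics/w19.png

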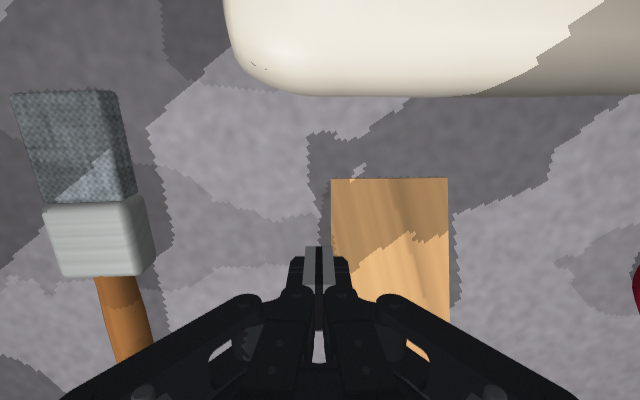

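Emit:
arm_command(moves=[0,0,-0.005,0,0,0,1,-0.01,0,-0.005,0,0,0,1,-0.025,0,0,0,0,0,1,-0.025,-0.01,0.005,0,0,0,0.55,0,-0.02,0.012,0,0,0,0.55,0,-0.02,0.012,0,0,0,0.55,0,-0.02,0.01,0,0,0,0.55,0,-0.02,0.008,0,0,0,0.55,0,0,0,0,0,0,0.55])

```text
clock: 15.85
eef_pos: [0.4552, -0.0939, 0.2553]
tool_rot: [0.21, 0.674, -0.211, 0.676]
ft_force: [0.4, 0.2, 0.3]
grip_width: 0.0192
```

```bash
python3 - <<'E'
from h import *
twist(J(-.135,-.001),.184,4)
wed("w20",(200,0,450,270))
E
```

```text
clock 15.85 pos [ 0.4552 -0.0939  0.2553] J [-0.1476  0.0008] F [0.3855 0.2188 0.2897] w 0.019161780409959604
per row: [0.0178 0.0031 0.0004] [np.float64(0.0017381859015372758), np.float64(0.0009181465360059832), np.float64(-4.5716374833764756e-05)]
mid [ 0.4596 -0.0892  0.2197]
t 15.85 J [-0.1476  0.0008] z 0.2553039943364863 FJx 0.40030786630561505 FJy -0.1903156321230591 Fz 0.28973763133511277
[275   9] [-0.0134  0.0279] [-0.0208  0.0243]
[275 159] [-0.1084  0.0314] [-0.103   0.0273]
[370 159] [-0.108  -0.0374] [-0.1027 -0.0322]
[370   9] [-0.0129 -0.0319] [-0.0204 -0.0274]
```

View pics/w20.png

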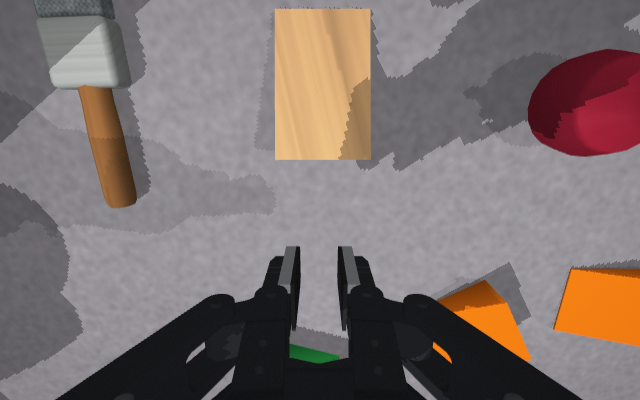

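Emit:
arm_command(moves=[0.02,0.001,0.001,0.002,0.001,0,0.55,0.02,0.001,0.001,0.002,0.001,0,0.55,0.02,0.001,0,0.002,0.001,0,0.55,0.009,0,0,0,0,0,0.55,0,0,0,0,0,0,0.55])

```text
clock: 16.32
eef_pos: [0.4597, -0.0887, 0.1882]
tool_rot: [0.214, 0.672, -0.21, 0.677]
ft_force: [-0.4, -0.1, 0.1]
grip_width: 0.0191
```

```bash
python3 - <<'E'
from h import *
twist(J(-.135,-.002),.185,2)
E
```

```text
clock 16.3167 pos [ 0.4597 -0.0887  0.1882] J [-0.1408  0.    ] F [-0.3592 -0.0956  0.0841] w 0.019096686384828667
per row: [0.0016 0.0029 0.001 ] [np.float64(0.0010347210228091653), np.float64(0.0027203885419347226), np.float64(-0.003252191594565474)]
mid [ 0.4622 -0.0869  0.1866]
```

Emit:
arm_command(moves=[0.0015,0.004,0.001,0.001,0.002,-0.002,0.55,0.0015,0.004,0.001,0.001,0.002,-0.002,0.55,0.001,0.004,0,0,0.001,-0.002,0.55,0,0.004,0,0,0,0,0.55,0,0.004,0,0,0,0,0.55,0,0.003,0,0,0,0,0.55])

```text
clock: 16.82
eef_pos: [0.4772, -0.0679, 0.1873]
tool_rot: [0.212, 0.673, -0.212, 0.676]
ft_force: [0.1, 0.5, -0.6]
grip_width: 0.0197
```

```bash
python3 - <<'E'
from h import *
twist(J(-.114,-.002),.185,2);st()
E
```

```text
clock 16.8167 pos [ 0.4772 -0.0679  0.1873] J [-0.1137 -0.0024] F [ 0.0843  0.4502 -0.6479] w 0.01966610356854213
per row: [ 0.0011 -0.0002 -0.0002] [np.float64(0.0009738894150765384), np.float64(0.0015013463764483874), np.float64(-0.001058094542813389)]
mid [ 0.477  -0.0679  0.1861]
t 16.82 J [-0.1137 -0.0024] z 0.187296596962241 FJx 0.4170850449425112 FJy 0.18918243679041125 Fz -0.6479302609824964
```

Push on about 40 mm, then look.

Emit:
arm_command(moves=[0.001,0.004,0,0.001,0.001,-0.001,0.55,0.001,0.004,0,0.001,0.001,-0.001,0.55,0,0.004,0,0,0.001,0,0.55,0,0.004,0,0,0,0,0.55,0,0.004,0,0,0,0,0.55,0,0.004,0,0,0,0,0.55,0,0.004,0,0,0,0,0.55,0,0.004,0,0,0,0,0.55])

```text
clock: 17.48
eef_pos: [0.4978, -0.0391, 0.186]
tool_rot: [0.213, 0.674, -0.213, 0.675]
ft_force: [-0.8, -0.2, -0.0]
grip_width: 0.0191
```

```bash
python3 - <<'E'
from h import *
twist(J(-.114,-.002),.185,2)
wed("w21",(200,0,450,310))
E
```

```text
clock 17.4833 pos [ 0.4978 -0.0391  0.186 ] J [-0.0783 -0.0027] F [-0.7881 -0.1581 -0.0409] w 0.01913141661814773
per row: [ 0.0005 -0.0178 -0.0003] [np.float64(-0.00028518786759945507), np.float64(0.000609973668883432), np.float64(0.00022938134116552323)]
mid [ 0.4873 -0.0535  0.1855]
t 17.48 J [-0.0783 -0.0027] z 0.18597972885787317 FJx -0.5815835128016182 FJy 0.5548641981186906 Fz -0.040935244012564764
[251  50] [0.0228 0.0273] [0.0186 0.0214]
[250 261] [-0.0836  0.0351] [-0.0671  0.0277]
[384 261] [-0.0838 -0.0394] [-0.0672 -0.0323]
[384  50] [ 0.0227 -0.0326] [ 0.0185 -0.0268]
```

View pics/w21.png

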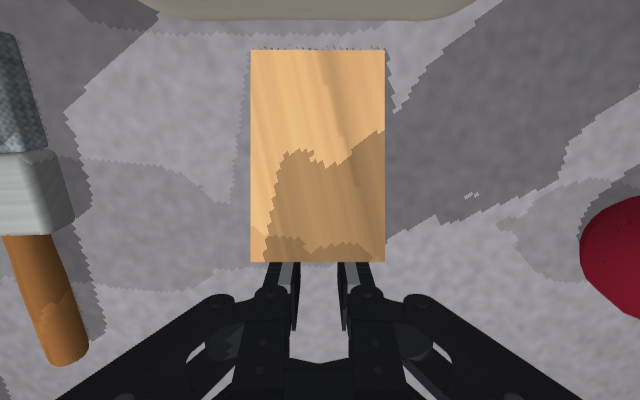

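Emit:
arm_command(moves=[0,0.004,0,0,0,0,0.55,0,0.004,0,0,0,0,0.55,0,0.004,0,0,0,0,0.55,0,0.004,0,0,0,0,0.55,0,0.004,0,0,0,0,0.55,0,0.003,0,0,0,0,0.55])

```text
clock: 18.03
eef_pos: [0.5125, -0.018, 0.1859]
tool_rot: [0.213, 0.674, -0.213, 0.675]
ft_force: [-0.1, -0.7, -0.0]
grip_width: 0.0196
```

```bash
python3 - <<'E'
from h import *
for i in range(1): st()
wed("w22",(200,0,450,310))
im=bot.camera("top"); cv2.imwrite("pics/top22.png",im[:,:,::-1])
E
```

```text
t 18.03 J [-0.0526 -0.0026] z 0.1858941608100656 FJx -0.6501035899483317 FJy -0.2876953012343506 Fz -0.048384628614428604
t 18.03 J [-0.0526 -0.0026] z 0.1858941608100656 FJx -0.6501035899483317 FJy -0.2876953012343506 Fz -0.048384628614428604
[384 103] [ 0.0258 -0.034 ] [ 0.026  -0.0279]
[250 106] [0.0245 0.0294] [0.025  0.0231]
[250 261] [-0.0578  0.0351] [-0.0413  0.0277]
[384 261] [-0.0579 -0.0394] [-0.0414 -0.0322]
```

View pics/w22.png

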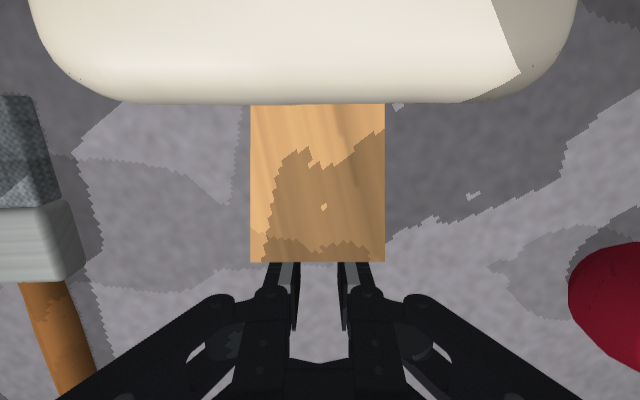

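Emit:
arm_command(moves=[0,0.002,0,0,0,0,0.55,0,0.002,0,0,0,0,0.55,0,0.0015,0,0,0,0,0.55])

```text
clock: 18.38
eef_pos: [0.5157, -0.0133, 0.1858]
tool_rot: [0.212, 0.674, -0.213, 0.675]
ft_force: [-0.8, -1.0, 1.1]
grip_width: 0.0196
```

Emit:
arm_command(moves=[0,0.0015,0,0,0,0,0.55])

```text
clock: 18.47
eef_pos: [0.5166, -0.012, 0.1858]
tool_rot: [0.212, 0.674, -0.213, 0.675]
ft_force: [-0.9, -0.3, -0.5]
grip_width: 0.0187
```

Emit:
arm_command(moves=[0,0.0015,0,0,0,0,0.55])

```text
clock: 18.55
eef_pos: [0.5174, -0.0108, 0.1858]
tool_rot: [0.212, 0.674, -0.213, 0.674]
ft_force: [-2.4, -4.0, 1.9]
grip_width: 0.019
```

```bash
python3 - <<'E'
from h import *
wed("w23",(200,0,450,310))
E
```

```text
t 18.55 J [-0.0439 -0.0025] z 0.18578983954374859 FJx -4.692379117308395 FJy -0.302639169970115 Fz 1.8781474958524207
[250 143] [0.0156 0.0308] [0.0195 0.0242]
[250 261] [-0.0493  0.0352] [-0.0327  0.0278]
[384 261] [-0.0494 -0.0391] [-0.0328 -0.032 ]
[384 140] [ 0.017  -0.0349] [ 0.0206 -0.0286]
```

```bash
python3 - <<'E'
from h import *
st(); T=wT()
print("now",[toJ(cast("wrist",(317,141),z,T)) for z in(.04,.06,.08)])
T2=T.copy(); dx=np.array([np.cos(YAW),np.sin(YAW)])*-.0087; T2[:2,3]+=dx
print("before",[toJ(cast("wrist",(317,104),z,T2)) for z in(.04,.06,.08,.09)])
E
```

```text
t 18.6 J [-0.0439 -0.0025] z 0.18577648845607614 FJx -1.3685531692728772 FJy -0.4929141914947289 Fz 0.9165911743272726
now [array([ 0.0212, -0.0022]), array([ 0.0237, -0.0023]), array([ 0.0262, -0.0024])]
before [array([ 0.0255, -0.0023]), array([ 0.0257, -0.0023]), array([ 0.026 , -0.0024]), array([ 0.0261, -0.0024])]
```

View pics/w23.png

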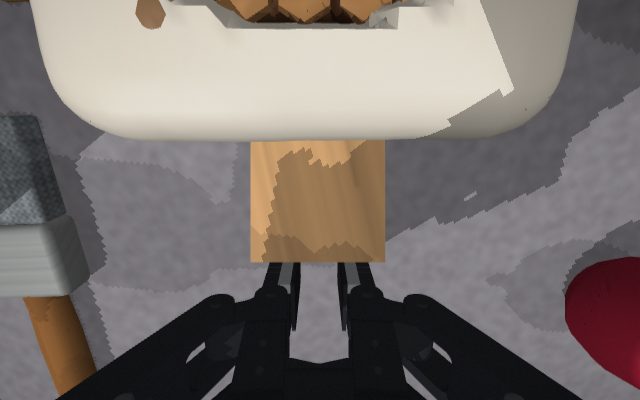

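Emit:
arm_command(moves=[0,0.001,0,0,0,0,0.55])

```text
clock: 18.68
eef_pos: [0.5176, -0.0104, 0.1858]
tool_rot: [0.212, 0.674, -0.214, 0.674]
ft_force: [-3.2, -5.2, 2.4]
grip_width: 0.0191
```

```bash
python3 - <<'E'
from h import *
wed("w24",(200,0,450,310))
E
```

```text
t 18.68 J [-0.0435 -0.0024] z 0.1857821248949331 FJx -6.0638671646086175 FJy -0.360278435999009 Fz 2.443992495404083
[250 143] [0.0156 0.0307] [0.0196 0.0242]
[251 262] [-0.0499  0.0348] [-0.0332  0.0275]
[384 262] [-0.0501 -0.0391] [-0.0333 -0.032 ]
[384 141] [ 0.0165 -0.0349] [ 0.0203 -0.0285]
```

Snug (6 N, no further travel). Back off straight, then up and clear.

Emit:
arm_command(moves=[0,-0.004,0,0,0,0,0.55,0,-0.01,0,0,0,0,0.55,0,-0.02,0,0,0,0,0.55,-0.005,-0.02,0,0,0,0,0.55,-0.02,-0.02,0,0,0,0,0.55,-0.03,-0.02,0,0,0,0,0.55,-0.03,-0.02,0,0,0,0,0.55,-0.03,-0.02,0,0,0,0,0.55,-0.03,-0.03,0,0,0,0,0.55,-0.03,-0.03,0,0,0,0,0.55,0,-0.02,0,0,0,0,0.55,0,0,0,0,0,0,0.55])

```text
clock: 19.73
eef_pos: [0.3883, -0.1917, 0.3635]
tool_rot: [0.212, 0.674, -0.21, 0.676]
ft_force: [0.1, 0.9, 0.1]
grip_width: 0.0192
```

```bash
python3 - <<'E'
from h import *
st()
im=bot.camera("scene"); cv2.imwrite("pics/s25.png",cv2.resize(im[130:310,210:440,::-1],None,fx=3.3,fy=3.3))
im=bot.camera("top"); cv2.imwrite("pics/top25.png",im[:,:,::-1]); cv2.imwrite("pics/c_top25.png",cv2.resize(im[90:310,215:445,::-1],None,fx=2.7,fy=2.7,interpolation=cv2.INTER_CUBIC))
cv2.imwrite("pics/w25.png",bot.camera("wrist")[:,:,::-1])
E
```

```text
t 19.73 J [-0.2662 -0.0005] z 0.3634921796156432 FJx 0.7666603243451927 FJy 0.4381903330430422 Fz 0.0998501359117927
```

View pics/s25.png

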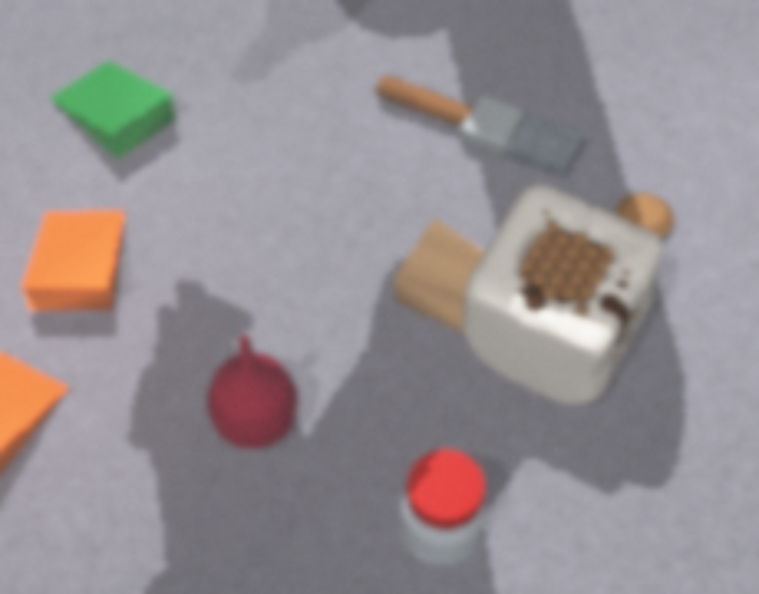

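View pics/c_top25.png

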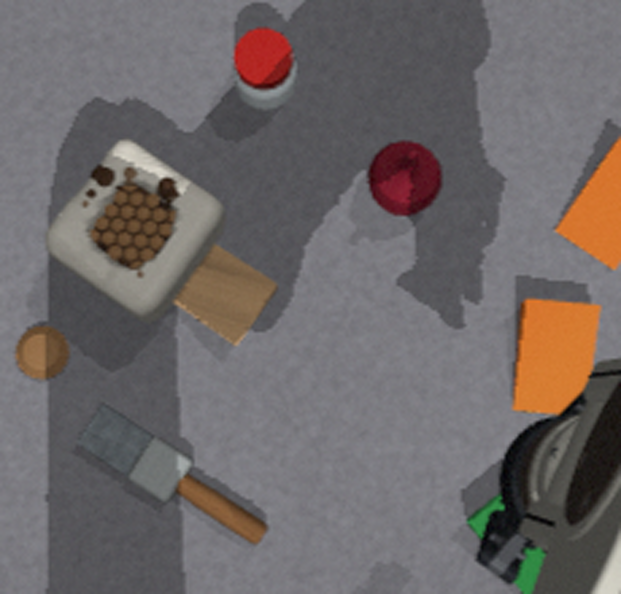

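View pics/w25.png

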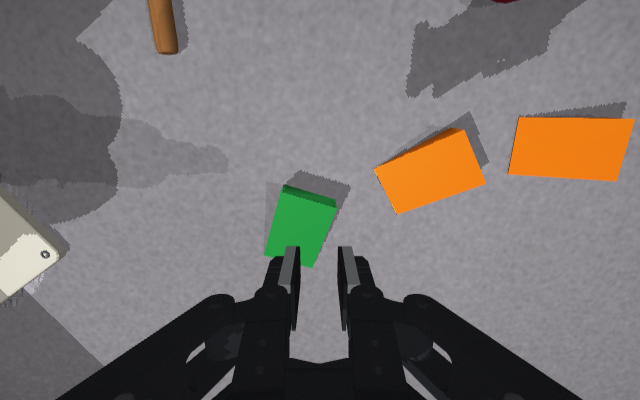

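```bash
python3 - <<'E'
from h import *
for n in("top10","top22","top25"):
  t=cv2.imread(f"pics/{n}.png")
  h=cv2.cvtColor(t,cv2.COLOR_BGR2HSV)
  m=cv2.inRange(h,(4,70,30),(20,255,140))[150:195,245:290]  # fossil plates
  ys,xs=np.nonzero(m); print(n,"fossil",toJ(cast("top",(xs.mean()+245,ys.mean()+150),.083)),len(xs))
t=cv2.imread("pics/top25.png")
m,c=mask(t,(8,60,60),(22,190,255),(275,175,325,222))
for p in cv2.approxPolyDP(c,4,True)[:,0]: print("wedge",p,toJ(cast("top",p,.032)),toJ(cast("top",p,.02)),toJ(cast("top",p,.0)))
E
```

```text
top10 fossil [ 0.0775 -0.0044] 771
top22 fossil [0.0893 0.0003] 478
top25 fossil [ 0.078  -0.0042] 783
wedge [293 181] [ 0.0264 -0.0273] [ 0.0285 -0.0285] [ 0.032  -0.0305]
wedge [279 202] [0.0245 0.0288] [0.0266 0.0283] [0.03   0.0274]
wedge [302 217] [-0.0365  0.0269] [-0.0352  0.0264] [-0.033   0.0254]
wedge [317 196] [-0.0368 -0.0302] [-0.0355 -0.0314] [-0.0333 -0.0335]
```

```bash
python3 -c "
from workcell import bot
print(bot.job_done())"
```

```text
the job is handed in; nothing more can be done
None
```

The jacket lies on its back with the fossil facing up, and the wooden wedge is pushed in under the middle of the rounded heel, thin end first. I handed the job in at about 20 s.

**Roll:** I pushed with the fingertips on the plaster rim, at about 30 mm/s. The highest force I read was about 2 N. It rolled on by itself past about 50 degrees and settled squarely.

**Wedge:** My first push on the tail slipped off a corner and turned the wedge about 12 degrees the wrong way. I corrected that with a push on the corner and two sideways pushes, then drove it straight in.

**Last checks:**
- **Snugness:** the push force rose to about 6 N with no further travel. The wrist view put the thin end about 31 mm in under the foot face; the top view put it 1–2 mm further out, within camera accuracy.
- **Alignment:** the wedge is within about 0.5 degree of square and 2–3 mm off the jacket's middle.
- **Jacket shift:** wedging moved the jacket less than 1 mm going by the fossil in the top view. Its outline seemed to shift by about one pixel, roughly 2 mm, so the two readings differ slightly.
- **Bystanders:** by eye, the brush, blower bulb, jar and scute are where they started, and the robot is touching nothing.

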